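Unprop the packed tote and stack the empties on it

TASK

Ease the wedge out from under the packed tote in small tugs, without yanking it or dragging the tote along, so that the tote sits flat on the table, and leave the wedge lying on the table clear of the totes. Then lift the upper of the two nested empty totes off the sloped stand and stack it on the packed one, and the other on top of that, each set down gently (not dropped) and turned the opposite way round to the tote beneath it so that its feet sit down in the rim seats instead of nesting. Leave everything else on the table where it stands.

Things in the scene. Friction and masses are not known exactly. Their poses are not given: they have to be found in the camera images.
- tote_upper: Empty grey plastic stack-nest tote, 198 mm long (x) x 132 wide (y; 140 over bulges) x 90 high (z), 0.22 kg. Origin: centre of its underside. Rim band 11 mm thick, upright faces: side walls y = 55 to 66 either side, plain and good to grip within 25 mm of mid-length; -x end wall x = -88 to -99. Starts nested in tote_lower on the sloped stand, same way round, 46 mm higher.
- tote_lower: Second empty tote, same model, origin and axes; starts on the sloped stand, tilted 24 degrees with it. Feet at x = +68 and -38 on both long sides (18 mm long, out to y = 63). The rim has open channels over its own feet, and 10 mm deep seats (notches, floor at z = 80) at x = -68 and +38. Same way round totes nest (46 mm higher); turned 180 degrees the feet drop into the seats: stacked, 80 mm higher, centred, play 4 mm each way.
- tote_loaded: Third tote, same model, origin and axes, about 0.8 kg, packed with tins and cartons (fast inside it, up to z = 54). Starts with its long +y side, the one facing the middle of the table, propped up by the wedge: it leans about 9 degrees to the robot's left on its -y feet, its +x end towards the robot (within 0.3 rad). Flat, its origin is at table height.
- wedge: Dark wooden wedge, 130 mm long (x), 40 wide (y), 32 high at the thick -x end, falling evenly to a thin edge at +x. Origin: centre of its underside. 72 mm of it lies under the packed tote, a 58 mm tail sticks out towards the middle of the table. It comes out along its own -x: 72 mm to free it, 85 or more to be well clear; friction 3 to 10 N.
- wedge_heel (a point): Point on the wedge's centre line, 16 mm in from the thick end, 14 mm above its underside: grip here across the 40 mm width. The propped tote's raised rim stands about 109 mm above the table, 42 mm beside this point.
- stand: Fixed sloped tote stand of steel tube, deck 230 x 230 mm with a rubber top. Origin: centre of the deck's top face, 85 mm above the table; z axis: the deck's normal, 24 degrees from vertical, leaning towards the robot (the deck rises away from the robot, within 0.25 rad of straight). The nested totes stand on it within 10 mm of its centre, turned any way.
- upper_low_end (a point): Shows which way round tote_upper is: the +x end wall is lowered to 50 mm over its middle 72 mm (the -x end is full height). This is the middle of the lowered edge: x = 99, y = 0, z = 50 mm in the tote's frame. The rim band reaches from 46 to 90 mm up; the empty tote balances 7 mm from mid-length towards its full end.
- lower_low_end (a point): The same point on tote_lower.
- loaded_low_end (a point): The same point on tote_loaded.
- tin_short: Short tin, 68 mm across, 58 mm high, a bystander to leave alone. Origin: centre of its underside.
- tin_tall: Tall tin, 74 mm across, 110 mm high, a bystander.
- jar: Jar with a screw lid, 68 mm across, 115 mm high, a bystander.
- carton: Upright carton 45 x 95 x 150 mm, a bystander.
- carton_flat: Low carton 110 x 150 x 45 mm, a bystander.
- scoop: Steel scoop with a black handle, 170 mm long and 30 mm high, a bystander.
Things that resemble listed ones, but are neither listed nor needed, are in the scene too. What is shaped like the tote_upper but yellow is not meant.

How it is judged:
By the outcome, as a careful person would: the job done as asked, in the order asked, and still so for the second after the job is handed in, with the robot touching nothing.
It also fails if it takes over 72 s, if anything falls off the work surface, if the arm or the gripper's body presses on something with over 40 N, if the wrist force passes 120 N, or if a joint passes its speed limit or range.

ROBOT

A 7-joint arm with a two-finger parallel gripper is mounted at the origin on the work surface. World frame = base frame: x ahead of the robot, y to its left, z up, the work surface at z = 0. Lengths are in m, angles in rad, forces in N, time in s.
With the tool pointing down it reaches from about 0.4 to 0.85 m from the base axis. Payload 4.5 kg.
Tool frame: the origin (TCP) lies at the very end of the fingers, on their centre line; the grasp point (between the pads) lies 19 mm behind it (tcp_to_grasp is the distance from the TCP to the grasp point, in m); y points along the fingers, z is the direction in which the jaws open and shut, and the axes are right-handed (so a half turn about y gives the same grasp; the last joint's range is limited). The gripper opens to 85 mm and grips with 20 to 120 N. Pads are 22 mm wide; open, the fingers measure 114 mm over their backs; the gripper's body (76 mm by 85 mm) begins 54 mm behind the grasp point. The pads swing forward as they close: fully open they stand 13 mm farther back than shut.
Start: joints at [-1.25, 0.689, -0.195, 1.565, 0.157, 0.902, -0.215], TCP at [0.177, 0.6, 0.231] pointing down, gripper open.
Joint ranges: [-3.01, 3.01], [-0.46, 2.08], [-1.47, 1.51], [0.13, 2.56], [-1, 4.14], [0.04, 2.09], [-2.66, 2.66]. Speed limits (rad/s): [2.57, 2.57, 3.14, 3.14, 3.14, 3.14, 3.14].

INTERFACE

Orientations are given as a 3x3 rotation matrix whose columns are the frame's x, y, z axes.
In Python, from workcell import observe, read_camera, get_calibration, finish_job, tcp_to_grasp gives the robot as it stands. The module is installed in compiled form; this text tells all that it offers.
- The arm moves only by the tool step_arm, never from a script. Its argument "rows" is text: rows parted by semicolons, each of 7 numbers parted by spaces: the shift along the world's x, y, z in m, then the turn, a rotation vector about the world's x, y, z in rad, then the finger opening in m, from 0 to 0.0854. In form: x y z rx ry rz grip; .... A call has 1 to 10 rows; each row shifts and turns the commanded pose from where the row before left it; what a row does not reach is not made up. A row lasts 1/8 s, in which the tool goes at most 62.5 mm and 10.7 degrees, less where a joint would pass 70% of its speed; a pose out of reach is approached as far as the arm can. A call is refused whole if a number of a shift passes 0.0625 or a number of a turn 0.188, either way. A call with a gripper value outside its range is refused whole. The fingers move at their own pace and stop on an object; "squeeze" is the grip in N (left out, the last holds). Time passes only in rows, so rows that do not move let the fingers close. It gives the time, the measured TCP pose, the force and the opening at its end, in the units of the state.
- observe(): the state, without advancing time (a new reading comes with each control period).
- read_camera(name): name is "scene" or "side" or "wrist"; returns (picture, depth): 400x640x3 uint8, blue, green, red; 400x640 float32, m along the optical axis (not along the pixel's ray), 0 where there is no reading.
- get_calibration(name): a dict with "K" (3x3 intrinsics, pixels), "pose" (4x4, takes a point from camera to world coordinates). Camera axes: x right, y up, looking along -z (the intrinsics and any distortion apply to the point x, -y, -z); pixel columns grow to the right and rows downward; lengths in m; the calibration is good to about 2 mm. A picture is of the moment at which its call begins: read the wrist's pose just before it. get_calibration takes no time and is no camera call; for the wrist camera it gives the pose at the moment of the call.
- finish_job(): hands the job in, once; it reports no verdict.
The state is a dict: "clock": time; "joint_pos": joint angles; "joint_velocities": joint speeds; "joint_torque": joint torques, N m; "ee_pos": TCP position; "eef_rot": TCP orientation; "ft_force": force on the tool from outside, world axes, zero at the start; "ft_torque": the same for the moment, N m; "opening": finger opening in m.
Only numpy, scipy, OpenCV 4.12 (cv2) and the standard library are available. Lean on these libraries where they do the work, as an engineer would, in place of code of your own. Each camera call takes 0.05 s, during which the arm holds its last target. There are 200 camera calls.

## Working session

There is one attempt and no reset: what is moved stays moved. The work goes in short steps, Python scripts to look and compute and a tool call to move; the robot and the scene stay as the last step left them, time stands still between calls to the robot, and variables do not carry over. Pictures are saved under pics/ and viewed, about 8 in all and at most 12, crops included, and the job is handed in when it is done.

Besides the shell and the picture viewer there is one more tool, called as name(argument=value, ...), one argument or row to a line, values as JSON. step_arm: Moves the arm, as the interface text tells. Its arguments: {"type":"object","properties":{"rows":{"type":"string"},"squeeze":{"type":"number"}},"required":["rows"]}

```bash
mkdir -p pics
cat > h.py <<'E'
import numpy as np, cv2
from workcell import *
def snap(n,f):
    c=get_calibration(n); im,d=read_camera(n); np.savez(f'pics/{f}.npz',im=im,d=d,K=c['K'],P=c['pose']); cv2.imwrite(f'pics/{f}.png',im); return im,d,c
def load(f):
    z=np.load(f'pics/{f}.npz'); return z['im'],z['d'],z['K'],z['P']
def cloud(d,K,P):
    v,u=np.mgrid[:d.shape[0],:d.shape[1]]
    p=np.stack([(u-K[0,2])/K[0,0]*d,-(v-K[1,2])/K[1,1]*d,-d],-1)
    return p@P[:3,:3].T+P[:3,3]
E
python3 - <<'E'
from h import *
for n in ['scene','side']:
    im,d,c=snap(n,n+'0'); print({k:(v.round(3).tolist() if hasattr(v,'round') else v) for k,v in c.items()})
s=observe(); print(s['clock'],s['ee_pos'],s['eef_rot'],s['opening'],tcp_to_grasp)
E
```

```text
{'K': [[442.718, 0.0, 327.772], [0.0, 442.718, 195.684], [0.0, 0.0, 1.0]], 'pose': [[0.742, -0.466, 0.482, 1.258], [0.67, 0.497, -0.552, -0.875], [0.017, 0.732, 0.681, 1.134], [0.0, 0.0, 0.0, 1.0]]}
{'K': [[411.537, 0.0, 321.751], [0.0, 411.537, 200.528], [0.0, 0.0, 1.0]], 'pose': [[0.865, 0.319, -0.387, 0.03], [-0.502, 0.535, -0.68, -0.985], [-0.01, 0.783, 0.623, 0.991], [0.0, 0.0, 0.0, 1.0]]}
0.1 [0.17667527 0.59888807 0.23055505] [[ 9.59179942e-01 -3.72933229e-04  2.82796217e-01]
 [-2.82796444e-01 -1.62606390e-03  9.59178569e-01]
 [ 1.02135157e-04 -9.99998608e-01 -1.66515206e-03]] 0.08533028947574745 0.0187
```

View pics/scene0.png

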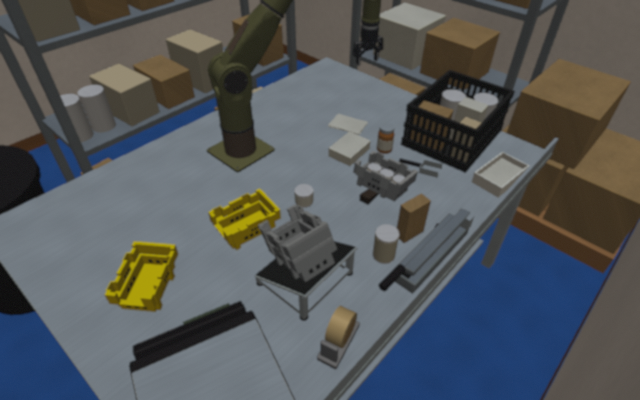

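View pics/side0.png

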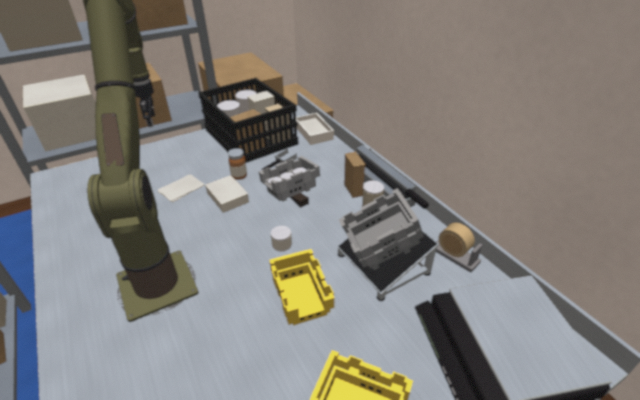

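The scene view shows the packed grey tote at (387,175) with the dark wedge tail at (370,196). The stand with the nested grey totes is at (303,250). The two yellow totes are decoys.

Run:
```python
from h import *
out=[]
for f,bx in [('scene0',[(335,140,100,75),(245,190,120,90)]),('side0',[(245,140,100,75),(325,180,120,90)])]:
    im,d,K,P=load(f)
    X=cloud(d,K,P); np.save(f'pics/{f}_X.npy',X)
    for x,y,w,h in bx: out.append(cv2.resize(im[y:y+h,x:x+w],(400,300),interpolation=cv2.INTER_CUBIC))
    hsv=cv2.cvtColor(im,cv2.COLOR_BGR2HSV)
    # table check
    print(f,(d==0).mean())
    # dark brown wedge
    m=(im.max(-1)<75)&(X[...,2]>0.004)&(X[...,2]<0.05)&(X[...,0]>0.35)&(X[...,0]<0.8)&(X[...,1]>-.1)&(X[...,1]<.45)
    n,l,st,ce=cv2.connectedComponentsWithStats(m.astype(np.uint8))
    for i in range(1,n):
        if st[i,4]>25: print('dark',ce[i].round(),st[i,4],X[l==i].mean(0).round(3),im[l==i].mean(0).round())
    # heights
    for name,lo,hi in [('loaded',(.35,.1),(.8,.5)),('stand',(.45,-.3),(.95,.12))]: pass
cv2.imwrite('pics/c1.png',np.vstack([np.hstack(out[:2]),np.hstack(out[2:])]))
X=np.load('pics/scene0_X.npy');Y=np.load('pics/side0_X.npy')
for u,v in [(387,175),(370,196),(303,250),(303,195),(386,243),(414,217),(350,148),(386,138),(320,150)]: print('scene',u,v,X[v,u].round(3))
for u,v in [(290,175),(300,200),(380,230),(281,238),(355,174),(228,192)]: print('side',u,v,Y[v,u].round(3))
```

```text
scene0 0.005875
dark [382. 150.] 30 [0.444 0.394 0.015] [48. 58. 70.]
dark [410. 163.] 71 [0.578 0.401 0.018] [47. 45. 43.]
dark [428. 172.] 56 [0.666 0.401 0.017] [68. 68. 66.]
dark [375. 192.] 429 [0.591 0.154 0.03 ] [47. 48. 49.]
dark [402. 235.] 45 [0.788 0.044 0.032] [37. 51. 61.]
dark [377. 255.] 61 [ 0.78  -0.081  0.031] [56. 65. 69.]
side0 0.003890625
dark [274. 163.] 31 [0.59  0.407 0.019] [57. 55. 55.]
dark [295. 189.] 47 [0.568 0.167 0.039] [63. 63. 64.]
dark [274. 193.] 27 [0.491 0.196 0.033] [64. 64. 64.]
dark [300. 199.] 133 [0.564 0.124 0.022] [44. 47. 53.]
scene 387 175 [0.59  0.224 0.068]
scene 370 196 [0.592 0.123 0.031]
scene 303 250 [ 0.704 -0.337  0.217]
scene 303 195 [ 0.43  -0.062  0.059]
scene 386 243 [ 0.801 -0.074  0.1  ]
scene 414 217 [0.806 0.069 0.111]
scene 350 148 [0.358 0.287 0.04 ]
scene 386 138 [0.456 0.396 0.082]
scene 320 150 [ 0.238  0.235 -0.004]
side 290 175 [0.552 0.171 0.11 ]
side 300 200 [0.557 0.106 0.033]
side 380 230 [ 0.645 -0.263  0.131]
side 281 238 [ 0.396 -0.069  0.059]
side 355 174 [0.762 0.048 0.113]
side 228 192 [0.339 0.281 0.041]
```

View pics/c1.png

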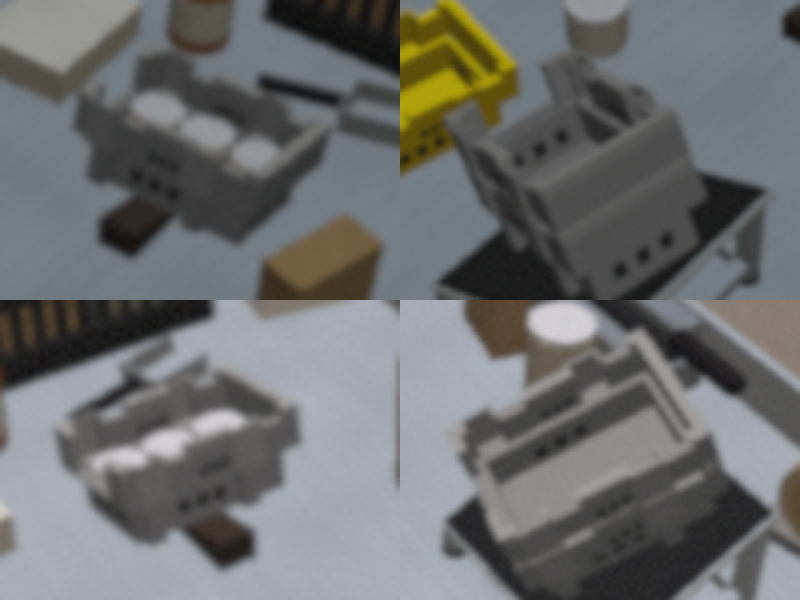

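Enlarged: the packed tote has its low end towards the robot and the dark wedge tail pokes out towards −y. On the stand, both grey totes have the low end at left (side crop, around (480,480)), and the full end is away, at (680,390). Next I fit poses from the depth.

Run:
```python
from h import *
from scipy.spatial import cKDTree
S=[];C=[];src=[]
for k,f in enumerate(['scene0','side0']):
    im,d,K,P=load(f); X=np.load(f'pics/{f}_X.npy'); g=d>0
    # flying-pixel filter
    gr=cv2.morphologyEx(d,cv2.MORPH_GRADIENT,np.ones((3,3)));g&=gr<.03
    S.append(X[g]);C.append(im[g].astype(int));src.append(np.full(g.sum(),k))
X=np.vstack(S);c=np.vstack(C);src=np.hstack(src)
sat=c.max(1)-c.min(1)
# stand deck
dark=(c.max(1)<60)
for k in (0,1,2):
    m=dark&((src==k)|(k==2))&(X[:,0]>.5)&(X[:,0]<.95)&(X[:,1]>-.5)&(X[:,1]<-.1)&(X[:,2]>.03)&(X[:,2]<.14)
    p=X[m]; 
    for _ in range(8):
        ce=p.mean(0);n=np.linalg.svd(p-ce,full_matrices=False)[2][2];n*=np.sign(n[2])
        r=(X[m]-ce)@n; p=X[m][abs(r)<.006]
    print('deck',k,m.sum(),len(p),'n',n.round(3),'tilt',np.degrees(np.arccos(n[2])).round(1),'yaw',np.arctan2(-n[1],-n[0]).round(3))
up=np.array([-n[0],-n[1],0]);up/=np.linalg.norm(up);ys=np.cross([0,0,1],up);xs=np.cross(ys,n)
q=(p-ce)@np.c_[xs,ys]; box=cv2.minAreaRect(q.astype(np.float32)); print('deck rect',box)
cd=ce+xs*box[0][0]+ys*box[0][1]; print('deck centre',cd.round(4))
R=np.c_[xs,ys,n]
def fit(R,o,lim,zlo,zhi,lab):
    l=(X-o)@R; m=(abs(l[:,0])<lim)&(abs(l[:,1])<lim)&(sat<40)
    for a,b in [(zlo,zhi)]:
        mm=m&(l[:,2]>a)&(l[:,2]<b); t=l[mm]
        # drop sparse
        k=cKDTree(t[:,:2]); t=t[[len(i)>3 for i in k.query_ball_point(t[:,:2],.008)]]
        r=cv2.minAreaRect(t[:,:2].astype(np.float32)); print(lab,len(t),'z',np.percentile(t[:,2],[5,50,95]).round(4),'rect',r,'world centre',(o+R@np.array([*r[0],0])).round(4))
    return l[m]
l=fit(R,cd,.16,.125,.15,'upper rim'); fit(R,cd,.16,.10,.15,'upper rim deep')
np.save('pics/R.npy',np.c_[R,cd]);
# height map print in deck frame
def hm(l,st=.02,n=8):
    for i in range(n,-n-1,-1):
        print(' '.join('%4d'%(1000*np.percentile(s,90)) if len(s)>2 else '   .' for j in range(-n,n+1) for s in [l[(abs(l[:,0]-i*st)<st/2)&(abs(l[:,1]-j*st)<st/2),2]]))
print('stand frame: rows x up, cols y'); hm(l)
# wedge
m=dark&(X[:,0]>.5)&(X[:,0]<.66)&(X[:,1]>.07)&(X[:,1]<.15)&(X[:,2]>.006)&(X[:,2]<.045)
for k in (0,1):
    t=X[m&(src==k)];print('wedge',k,len(t),t.min(0).round(3),t.max(0).round(3),cv2.minAreaRect(t[:,:2].astype(np.float32)))
# loaded tote top view
g=(sat<40)&(X[:,0]>.42)&(X[:,0]<.74)&(X[:,1]>.1)&(X[:,1]<.36)&(X[:,2]>.045)
l=X[g]-[.58,.22,0]; print('loaded: rows x, cols y'); hm(l)
```

```text
deck 0 1560 304 n [ 0.031 -0.099  0.995] tilt 6.0 yaw 1.871
deck 1 1503 1335 n [-0.406 -0.005  0.914] tilt 23.9 yaw 0.011
deck 2 3063 909 n [-0.191  0.111  0.975] tilt 12.7 yaw -0.526
deck rect ((0.030096914619207382, 0.05225439369678497), (0.386679083108902, 0.23245055973529816), 40.89179611206055)
deck centre [ 0.7461 -0.2608  0.0866]
upper rim 955 z [0.1262 0.1363 0.1479] rect ((-0.05499495565891266, -0.08718245476484299), (0.1770387887954712, 0.1467335820198059), 17.032440185546875) world centre [ 0.6559 -0.3092  0.0745]
upper rim deep 2017 z [0.1027 0.1239 0.1461] rect ((-0.06515075266361237, -0.08814163506031036), (0.20927315950393677, 0.14593088626861572), 12.896178245544434) world centre [ 0.6468 -0.3051  0.0722]
stand frame: rows x up, cols y
-120 -119 -119 -119  -54  -15    .    .  -98 -118 -121 -120    .  -97  -63  -53  -50
-116 -116 -117 -116 -101  -32  -10    .  -99  -96 -114 -115 -115 -115  -91  -63  -50
-111 -111 -111 -111 -111  -98  -34  -18    .  -96 -109 -110 -110 -111 -111 -111 -102
-107 -107 -107 -106 -107 -107  -93  -48    .    . -105 -107 -107 -107   -3   -4 -10
[... 2194 characters left out ...]
    .    .    .    .
   .    .    .    .    .  104    .    .   66   63   60   87    .    .    .    .    .
   .    .    .    .    .   98    .    .   67   63    .   80    .    .    .    .    .
   .    .    .    .   96  102    .    .   67   63   58   80    .    .    .    .    .
   .    .    .    .   92  107    .    .   66   61    .   79   82    .    .    .    .
   .    .    .    .   82  107  106    .    .   64   91   89    .    .    .    .    .
   .    .    .    .    .    .    .    .    .    .   88    .    .    .    .    .    .
   .    .    .    .    .    .    .    .    .    .    .    .    .    .    .    .    .
   .    .    .    .    .    .    .    .    .    .    .    .    .    .    .    .    .
```

step_arm(
  rows="0.038 -0.044 0.012 0 0 -0.128 0.0854;0.038 -0.044 0.012 0 0 -0.128 0.0854;0.038 -0.044 0.012 0 0 -0.128 0.0854;0.038 -0.044 0.012 0 0 -0.128 0.0854;0.038 -0.044 0.012 0 0 -0.128 0.0854;0.038 -0.044 0.012 0 0 -0.128 0.0854;0.038 -0.044 0.012 0 0 -0.128 0.0854;0.038 -0.044 0.012 0 0 -0.128 0.0854;0.038 -0.044 0.012 0 0 -0.128 0.0854;0.038 -0.044 0.012 0 0 -0.128 0.0854",
)

```text
clock: 1.35
ee_pos: [0.5575, 0.158, 0.3514]
eef_rot: [[0.0, -0.001, 1.0], [-1.0, 0.0, 0.0], [-0.0, -1.0, -0.001]]
ft_force: [0.2, -0.3, -1.0]
opening: 0.0856
```

Run:
```python
from h import *
snap('wrist','w1'); s=observe(); print(s['clock'],s['ee_pos'].round(4),s['eef_rot'].round(3),s['joint_pos'].round(2),s['ft_force'].round(2))
im,d,K,P=load('w1'); print(P.round(3)); X=cloud(d,K,P)
sub=d[::1];print((d==0).mean())
dark=(im.max(-1)<75)&(X[...,2]>.004)&(X[...,2]<.05)&(d>0)
n,l,st,ce=cv2.connectedComponentsWithStats(dark.astype(np.uint8))
for i in range(1,n):
    if st[i,4]>150: print(ce[i].round(),st[i],X[l==i].mean(0).round(3),cv2.minAreaRect(X[l==i][:,:2].astype(np.float32)))
```

```text
1.4 [0.5638 0.1484 0.3532] [[-0.016  0.008  1.   ]
 [-1.    -0.007 -0.016]
 [ 0.007 -1.     0.008]] [-0.45  0.51  0.18  1.54 -0.09  1.1  -0.27] [ 6.46 -5.96  2.47]
[[ 1.    -0.     0.001  0.556]
 [-0.     0.959  0.284  0.23 ]
 [-0.001 -0.284  0.959  0.493]
 [ 0.     0.     0.     1.   ]]
0.004375
[623.  53.] [ 599    0   41  101 2690] [0.955 0.289 0.026] ((0.954987108707428, 0.2941511869430542), (0.005405741278082132, 0.12534743547439575), 0.20905885100364685)
[528. 142.] [ 513  105   32   78 1363] [0.851 0.176 0.029] ((0.8494728803634644, 0.17361761629581451), (0.009091627784073353, 0.10325964540243149), 0.24948565661907196)
[331. 175.] [314 163  28  28 415] [0.577 0.128 0.026] ((0.572509765625, 0.12547597289085388), (0.037094395607709885, 0.037618257105350494), 5.378698825836182)
[460. 195.] [444 165  34  66 912] [0.765 0.098 0.029] ((0.7647524476051331, 0.09776736795902252), (0.09440512955188751, 0.003320580581203103), 77.39956665039062)
[ 31. 242.] [  0 188  49 116 427] [0.101 0.013 0.007] ((0.10127842426300049, 0.004823245108127594), (0.02717611752450466, 0.20215857028961182), 7.220939636230469)
[  4. 259.] [  0 235  10  46 333] [ 0.061 -0.009  0.018] ((0.05761028826236725, -0.011835526674985886), (0.07885593920946121, 0.014381883665919304), 77.83946228027344)
[456. 263.] [441 257  33  13 259] [ 0.771 -0.009  0.031] ((0.7724354863166809, -0.009602159261703491), (0.036167267709970474, 0.0061298818327486515), 10.355633735656738)
[503. 281.] [494 268  19  33 383] [ 0.852 -0.043  0.028] ((0.8517646789550781, -0.042094290256500244), (0.0031431831885129213, 0.04985401779413223), 0.3567810654640198)
[368. 345.] [310 335 118  19 720] [ 0.644 -0.171  0.021] ((0.6458816528320312, -0.1715025156736374), (0.2023625373840332, 0.015990067273378372), 3.6588780879974365)
```

View pics/w1.png

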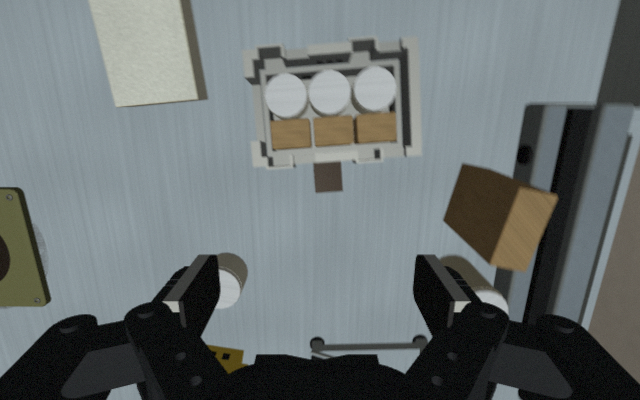

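The wrist view shows the packed tote at (335,105), low end at left (towards the robot). The wedge tail is at (329,178), and its thick end is at about row 191.

Run:
```python
from h import *
im,d,K,P=load('w1'); X=cloud(d,K,P)
dark=(im.max(-1)<85)
# wedge edges cast on sloped/top heights ~ .030 (thick)
def ray(u,v,z):
    r=P[:3,:3]@np.array([(u-K[0,2])/K[0,0],-(v-K[1,2])/K[1,1],-1]); return P[:3,3]+r*(z-P[2,3])/r[2]
for v in range(160,198,3):
    u=np.where(dark[v,300:360])[0]+300
    if len(u): a,b=ray(u.min()-.5,v,.027),ray(u.max()+.5,v,.027); print(v,u.min(),u.max(),a.round(4),b.round(4),X[v,329].round(4), im[v,329])
# tote rim top points: world map, high points
m=(X[...,0]>.4)&(X[...,0]<.75)&(X[...,1]>.1)&(X[...,1]<.36)&(X[...,2]>.05)&(d>0)&((im.max(-1).astype(int)-im.min(-1))<40)
p=X[m]; print(len(p))
# fit lean plane on rim: points top of rim: z between  .072 and .12
q=p[p[:,2]>.078]
for _ in range(6):
    A=np.c_[q[:,:2],np.ones(len(q))]; c=np.linalg.lstsq(A,q[:,2],rcond=None)[0]
    r=p[:,2]-p[:,:2]@c[:2]-c[2]; q=p[abs(r)<.006]
print('rim plane',c,len(q)); r=cv2.minAreaRect(q[:,:2].astype(np.float32)); print(r, cv2.boxPoints(r))
for y in [.14,.15,.16,.17,.18,.22,.26,.27,.28,.29,.3]:
    s=q[abs(q[:,1]-y)<.004]; 
    if len(s)>3: print(y,len(s),np.percentile(s,[2,98],axis=0)[:,0].round(3), s[:,2].mean().round(3))
# stand, redo on side cloud deck
im2,d2,K2,P2=load('side0');Y=np.load('pics/side0_X.npy')
g=cv2.morphologyEx(d2,cv2.MORPH_GRADIENT,np.ones((3,3)))<.03
dm=(im2.max(-1)<60)&g&(Y[...,0]>.5)&(Y[...,0]<.95)&(Y[...,1]>-.5)&(Y[...,1]<-.1)&(Y[...,2]>.03)&(Y[...,2]<.14)
p=Y[dm]
for _ in range(8):
    ce=p.mean(0);n=np.linalg.svd(p-ce,full_matrices=False)[2][2];n*=np.sign(n[2]);r=(Y[dm]-ce)@n;p=Y[dm][abs(r)<.004]
up=np.array([-n[0],-n[1],0]);up/=np.linalg.norm(up);ys=np.cross([0,0,1],up);xs=np.cross(ys,n);R=np.c_[xs,ys,n]
Z=np.load('pics/scene0_X.npy');im1,d1,_,_=load('scene0')
g1=cv2.morphologyEx(d1,cv2.MORPH_GRADIENT,np.ones((3,3)))<.03
k=(Z-ce)@R; dk=(im1.max(-1)<60)&g1&(abs(k[...,2])<.008)&(abs(k[...,:2]).max(-1)<.2)
q=np.vstack([(p-ce)@R,k[dk]]); b=cv2.minAreaRect(q[:,:2].astype(np.float32)); print('deck',n.round(3),b,'scene z off',np.median(k[dk][:,2]))
o=ce+R@np.array([*b[0],0]); print('deck o',o.round(4)); np.save('pics/R.npy',np.c_[R,o])
for lab,V,I,gg in [('side',Y,im2,g),('scene',Z,im1,g1)]:
    l=(V[gg]-o)@R; c=I[gg].astype(int); l=l[((c.max(1)-c.min(1))<40)&(abs(l[:,:2]).max(1)<.15)&(l[:,2]>.02)]
    print(lab,'rows x down from +, cols y')
    for i in range(6,-7,-1): print(' '.join('%4d'%(1000*np.percentile(s,90)) if len(s)>2 else '   .' for j in range(-6,7) for s in [l[(abs(l[:,0]-i*.02)<.01)&(abs(l[:,1]-j*.02)<.01),2]]))
    t=l[(l[:,2]>.129)&(l[:,2]<.143)]; print(len(t),cv2.minAreaRect(t[:,:2].astype(np.float32)))
```

```text
163 327 339 [0.5708 0.1456 0.027 ] [0.5894 0.1456 0.027 ] [0.5746 0.1447 0.0221] [69 77 81]
166 314 340 [0.5523 0.1413 0.027 ] [0.5909 0.1413 0.027 ] [0.5746 0.1405 0.0232] [56 62 69]
169 314 340 [0.5523 0.1369 0.027 ] [0.591  0.1369 0.027 ] [0.5746 0.1362 0.0235] [55 64 70]
172 314 340 [0.5523 0.1325 0.027 ] [0.591  0.1325 0.027 ] [0.5746 0.132  0.0243] [55 62 71]
175 315 340 [0.5537 0.1281 0.027 ] [0.5911 0.1281 0.027 ] [0.5746 0.128  0.0265] [56 62 71]
178 315 340 [0.5537 0.1237 0.027 ] [0.5912 0.1237 0.027 ] [0.5746 0.1238 0.0275] [61 69 76]
181 315 341 [0.5537 0.1193 0.027 ] [0.5928 0.1193 0.027 ] [0.5747 0.1194 0.0277] [58 69 74]
184 316 341 [0.5551 0.1148 0.027 ] [0.5929 0.1148 0.027 ] [0.5747 0.1152 0.0285] [59 66 73]
187 316 341 [0.5551 0.1103 0.027 ] [0.593  0.1103 0.027 ] [0.5747 0.1106 0.0283] [57 65 73]
190 316 337 [0.5551 0.1058 0.027 ] [0.5872 0.1058 0.027 ] [0.5746 0.1071 0.032 ] [54 63 70]
59167
rim plane [-0.21902106 -2.68218173  0.981695  ] 5605
((0.5751774311065674, 0.2277550995349884), (0.13828147947788239, 0.1839323490858078), 87.23986053466797) [[0.4799885  0.1
[... 1688 characters left out ...]
   .  137  137  140  134  103    .    .    .    .    .    .    .
   .  125    .   43  144  150  156  157    .    .    .    .    .
 131  116    .    .    .   48  114  140   97    .    .    .    .
 135    .    .    .    .    .    .    .   37   40   44    .    .
 135    .    .    .    .    .  165    .   38   42   48   50    .
 133    .    .    .    .  163  162    .   39   43   49   50    .
   .    .    .    .    .  164  127    .    .   44   46    .    .
  59    .    .    .    .  158    .    .    .   46    .    .    .
   .    .    .    .    .  147    .    .    .    .    .    .    .
278 ((-0.060249313712120056, -0.06965090334415436), (0.19575293362140656, 0.13477708399295807), 18.318632125854492)
```

step_arm(
  rows="0.004 -0.01 -0.04 0.065 0 0.018 0.0854;0.004 -0.01 -0.04 0.065 0 0.018 0.0854;0.004 -0.01 -0.04 0.065 0 0.017 0.0854;0.005 -0.005 -0.04 0.065 0 0.017 0.0854;0 0 -0.04 0 0 0 0.0854;0 0 -0.03 0 0 0 0.0854;0 0 0 0 0 0 0.0854;0 0 0 0 0 0 0.0854",
)

```text
clock: 2.4
ee_pos: [0.5744, 0.1248, 0.1222]
eef_rot: [[0.074, -0.008, 0.997], [-0.964, 0.257, 0.073], [-0.257, -0.966, 0.012]]
ft_force: [-0.1, -0.4, 0.4]
opening: 0.0854
```

Run:
```python
from h import *
snap('wrist','w2'); s=observe(); print(s['clock'],s['ee_pos'].round(4),s['eef_rot'].round(3),s['ft_force'].round(2))
im,d,K,P=load('w2'); X=cloud(d,K,P)
# wedge surface points: dark, between fingers
m=(im.max(-1)<90)&(d>0)&(X[...,2]>.012)&(X[...,2]<.036)&(abs(X[...,0]-.573)<.04)&(X[...,1]>.09)&(X[...,1]<.15)
for y in np.arange(.1,.15,.006):
    s=X[m&(abs(X[...,1]-y)<.002)]
    if len(s): print(y.round(3),len(s),np.percentile(s[:,0],[1,99]).round(4),s[:,0].mean().round(4),s[:,2].mean().round(4))
print(np.percentile(X[m][:,1],[0,1,5]))
```

```text
2.45 [0.5747 0.1249 0.1227] [[ 0.074 -0.007  0.997]
 [-0.964  0.257  0.073]
 [-0.257 -0.966  0.013]] [-0.38  0.2   0.29]
0.106 115 [0.5537 0.5897] 0.5672 0.0307
0.112 289 [0.5532 0.5916] 0.5725 0.0297
0.118 281 [0.5527 0.5914] 0.5721 0.0283
0.124 277 [0.5529 0.5909] 0.5717 0.0268
0.13 274 [0.5524 0.5906] 0.5714 0.0253
0.136 272 [0.5518 0.5903] 0.5709 0.0239
0.142 265 [0.5513 0.5892] 0.5702 0.0225
0.148 260 [0.5508 0.5888] 0.5698 0.0211
[0.1048929  0.10656704 0.1085271 ]
```

View pics/w2.png

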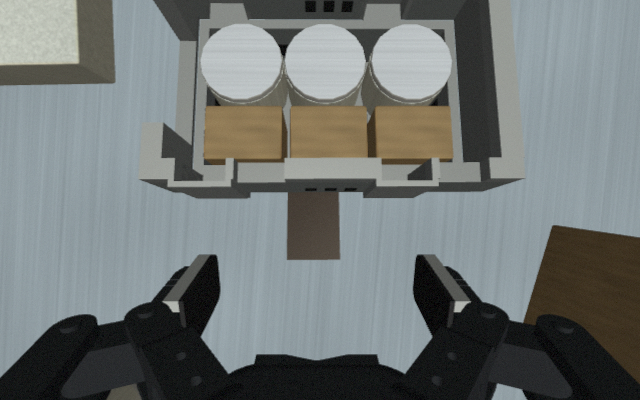

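The wedge is clean in view at (313,225), thick end at row 259. Its centre is x≈0.572, and its outward axis is (0.075, −1). I descend and grip it.

step_arm(
  rows="-0.002 0.001 -0.03 0 0 0 0.0854;0 0 -0.03 0 0 0 0.0854;0 0 -0.03 0 0 0 0.0854;0 0 -0.017 0 0 0 0.0854;0 0 -0.01 0 0 0 0.0854;0 0 0 0 0 0 0.07;0 0 0 0 0 0 0.055",
  squeeze=50,
)

```text
clock: 3.32
ee_pos: [0.5725, 0.1256, 0.0052]
eef_rot: [[0.074, -0.007, 0.997], [-0.964, 0.257, 0.073], [-0.257, -0.966, 0.012]]
ft_force: [-0.9, 0.5, -0.0]
opening: 0.0554
```

step_arm(
  rows="0 0 0 0 0 0 0.045;0 0 0 0 0 0 0.03;0 0 0 0 0 0 0.03;0 0 0 0 0 0 0.03;0 0 0 0 0 0 0.03",
)

```text
clock: 3.95
ee_pos: [0.5726, 0.1255, 0.0053]
eef_rot: [[0.073, -0.007, 0.997], [-0.964, 0.257, 0.073], [-0.257, -0.966, 0.012]]
ft_force: [-0.0, -0.6, 6.0]
opening: 0.0388
```

Gripped at 39 mm. Small tugs now.

step_arm(
  rows="0 0 0.001 0 0 0 0.03;0.0002 -0.003 0 0 0 0 0.03;0.0003 -0.004 0 0 0 0 0.03;0.0003 -0.004 0 0 0 0 0.03;0 0 0 0 0 0 0.03",
)

```text
clock: 4.58
ee_pos: [0.572, 0.1146, 0.0054]
eef_rot: [[0.073, -0.01, 0.997], [-0.964, 0.257, 0.074], [-0.257, -0.966, 0.009]]
ft_force: [-1.2, 3.6, 0.0]
opening: 0.039
```

step_arm(
  rows="0.0003 -0.004 0 0 0 0 0.03;0.0003 -0.004 0 0 0 0 0.03;0.0003 -0.004 0 0 0 0 0.03;0 0 0 0 0 0 0.03;0.0003 -0.004 0 0 0 0 0.03;0.0003 -0.004 0 0 0 0 0.03;0.0003 -0.004 0 0 0 0 0.03;0 0 0 0 0 0 0.03",
)

```text
clock: 5.58
ee_pos: [0.5745, 0.0897, 0.0053]
eef_rot: [[0.073, -0.009, 0.997], [-0.964, 0.256, 0.072], [-0.256, -0.967, 0.01]]
ft_force: [-0.1, 3.6, 1.8]
opening: 0.0392
```

```bash
cat > lt.py <<'E'
from h import *
import sys
f=sys.argv[1]; snap('scene',f); im,d,K,P=load(f); X=cloud(d,K,P)
for nm in ['scene0',f]:
    i,dd,_,_=load(nm); V=cloud(dd,K,P)
    m=(V[...,0]>.42)&(V[...,0]<.74)&(V[...,1]>.155)&(V[...,1]<.36)&(V[...,2]>.07)&((i.max(-1).astype(int)-i.min(-1))<40)
    p=V[m]; print(nm,len(p),np.percentile(p,[1,50,99],axis=0).round(3).tolist(), (abs(V-X)[m]).mean().round(4))
E
python3 lt.py s1
```

```text
scene0 819 [[0.479, 0.155, 0.07], [0.604, 0.178, 0.089], [0.68, 0.299, 0.112]] 0.0283
s1 579 [[0.477, 0.155, 0.071], [0.622, 0.254, 0.087], [0.68, 0.293, 0.104]] 0.0
```

step_arm(
  rows="0.0003 -0.004 0 0 0 0 0.03;0.0003 -0.004 0 0 0 0 0.03;0.0003 -0.004 0 0 0 0 0.03;0 0 0 0 0 0 0.03;0.0003 -0.004 0 0 0 0 0.03;0.0003 -0.004 0 0 0 0 0.03;0.0003 -0.004 0 0 0 0 0.03;0 0 0 0 0 0 0.03",
)

```text
clock: 6.62
ee_pos: [0.5762, 0.066, 0.0053]
eef_rot: [[0.073, -0.009, 0.997], [-0.964, 0.257, 0.073], [-0.257, -0.966, 0.01]]
ft_force: [0.3, 2.6, 1.1]
opening: 0.0392
```

step_arm(
  rows="0.0003 -0.004 0 0 0 0 0.03;0.0003 -0.004 0 0 0 0 0.03;0.0003 -0.004 0 0 0 0 0.03;0 0 0 0 0 0 0.03;0.0003 -0.004 0 0 0 0 0.03;0.0003 -0.004 0 0 0 0 0.03;0.0003 -0.004 0 0 0 0 0.03;0 0 0 0 0 0 0.03",
)

```text
clock: 7.62
ee_pos: [0.5783, 0.0406, 0.0053]
eef_rot: [[0.072, -0.008, 0.997], [-0.964, 0.255, 0.071], [-0.255, -0.967, 0.011]]
ft_force: [-1.2, -1.6, 3.5]
opening: 0.0393
```

step_arm(
  rows="0.0005 -0.007 0 0 0 0 0.03;0.0005 -0.007 0 0 0 0 0.03;0.0005 -0.007 0 0 0 0 0.03;0.0005 -0.007 0 0 0 0 0.03;0 -0.007 0 0 0 0 0.03;0 -0.005 0 0 0 0 0.03;0 0 0 0 0 0 0.03",
)

```text
clock: 8.5
ee_pos: [0.58, 0.0012, 0.0053]
eef_rot: [[0.072, -0.008, 0.997], [-0.964, 0.256, 0.072], [-0.256, -0.967, 0.01]]
ft_force: [-0.1, -1.9, 4.0]
opening: 0.0393
```

```bash
python3 lt.py s2
```

```text
scene0 819 [[0.479, 0.155, 0.07], [0.604, 0.178, 0.089], [0.68, 0.299, 0.112]] 0.0351
s2 439 [[0.476, 0.156, 0.071], [0.605, 0.266, 0.086], [0.681, 0.286, 0.096]] 0.0
```

Wedge is out about 124 mm. Release it, rise, and go view the stand.

step_arm(
  rows="0 0 0 0 0 0 0.06;0 0 0 0 0 0 0.075;0 -0.005 0.02 0 0 0 0.08;0 -0.01 0.04 0 0 0 0.0854;0 -0.01 0.06 0 0 0 0.0854;0.01 -0.03 0.06 -0.065 0 -0.018 0.0854;0.01 -0.03 0.06 -0.065 0 -0.018 0.0854;0.01 -0.04 0.06 -0.065 0 -0.018 0.0854;0.01 -0.04 0.06 -0.061 0 -0.018 0.0854;0.01 -0.04 0.06 0 0 0 0.0854",
)

```text
clock: 9.8
ee_pos: [0.624, -0.1796, 0.394]
eef_rot: [[0.005, 0.002, 1.0], [-1.0, 0.004, 0.005], [-0.004, -1.0, 0.002]]
ft_force: [1.7, -0.8, -0.3]
opening: 0.0853
```

step_arm(
  rows="0.01 -0.04 0.025 0 0 0 0.0854;0.01 -0.03 0 0 0 0 0.0854;0 0 0 0 0 0 0.0854;0 0 0 0 0 0 0.0854",
)

```text
clock: 10.3
ee_pos: [0.6437, -0.2497, 0.4159]
eef_rot: [[0.003, 0.0, 1.0], [-1.0, 0.005, 0.003], [-0.005, -1.0, 0.0]]
ft_force: [0.9, -0.2, 0.1]
opening: 0.0854
```

Run:
```python
from h import *
snap('wrist','w3'); s=observe(); print(s['clock'],s['ee_pos'].round(4),s['eef_rot'].round(3),s['joint_pos'].round(2))
im,d,K,P=load('w3');X=cloud(d,K,P)
print('X at grid');
for v in range(20,300,40): print(v,[X[v,u].round(2).tolist() for u in range(200,460,60)])
```

```text
10.35 [ 0.6439 -0.2492  0.4158] [[ 0.004  0.     1.   ]
 [-1.     0.005  0.004]
 [-0.005 -1.     0.   ]] [ 0.25  0.67  0.13  1.03 -0.08  1.45  0.37]
X at grid
20 [[0.47, -0.06, -0.0], [0.56, -0.06, -0.0], [0.65, -0.06, -0.0], [0.74, -0.06, -0.0], [0.83, -0.06, -0.0]]
60 [[0.46, -0.11, -0.0], [0.55, -0.11, -0.0], [0.65, -0.11, -0.0], [0.74, -0.11, -0.0], [0.84, -0.11, -0.0]]
100 [[0.45, -0.17, -0.0], [0.56, -0.17, 0.04], [0.65, -0.17, 0.08], [0.72, -0.17, 0.12], [0.84, -0.17, -0.0]]
140 [[0.45, -0.24, -0.0], [0.58, -0.22, 0.19], [0.65, -0.22, 0.15], [0.73, -0.23, 0.12], [0.85, -0.24, -0.0]]
180 [[0.44, -0.31, -0.0], [0.56, -0.28, 0.1], [0.65, -0.27, 0.14], [0.7, -0.25, 0.26], [0.86, -0.31, -0.0]]
220 [[0.43, -0.38, -0.0], [0.57, -0.33, 0.15], [0.65, -0.33, 0.14], [0.71, -0.3, 0.21], [0.84, -0.36, 0.05]]
260 [[0.6, -0.24, 0.44], [0.54, -0.46, -0.0], [0.65, -0.35, 0.21], [0.76, -0.46, -0.0], [0.87, -0.45, 0.02]]
```

View pics/w3.png

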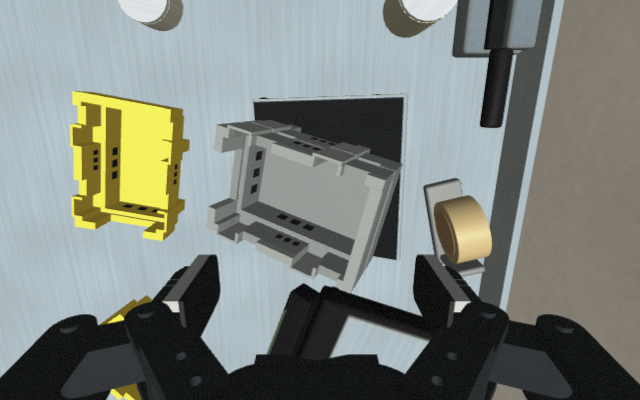

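The wrist view shows the grey nest on the black deck. Its low end is at left (220,170), its full end at right (375,225). I fit the deck plane and the rim in the deck frame.

```bash
cat > st.py <<'E'
from h import *
im,d,K,P=load('w3');X=cloud(d,K,P); mx=im.max(-1).astype(int); sat=mx-im.min(-1)
g=(d>0)&(cv2.morphologyEx(d,cv2.MORPH_GRADIENT,np.ones((3,3)))<.02)
v,u=np.mgrid[:400,:640]
dm=g&(mx<70)&(u>250)&(u<410)&(v>90)&(v<260)&(X[...,2]>.02)&(X[...,2]<.16)
p=X[dm]
rng=np.random.default_rng(0);best=0
for _ in range(300):
    a=p[rng.choice(len(p),3,False)];n=np.cross(a[1]-a[0],a[2]-a[0]);n/=np.linalg.norm(n)+1e-9
    k=(abs((p-a[0])@n)<.002).sum()
    if k>best: best=k;bn,ba=n,a[0]
q=p[abs((p-ba)@bn)<.003];ce=q.mean(0);n=np.linalg.svd(q-ce,full_matrices=False)[2][2];n*=np.sign(n[2])
print(len(p),len(q),'n',n.round(4),'tilt',np.degrees(np.arccos(n[2])).round(2),'yaw',np.arctan2(-n[1],-n[0]).round(3) if 0 else np.arctan2(n[1],-n[0]).round(3))
up=np.array([-n[0],-n[1],0]);up/=np.linalg.norm(up);ys=np.cross([0,0,1],up);xs=np.cross(ys,n);R=np.c_[xs,ys,n]
b=cv2.minAreaRect(((q-ce)@R)[:,:2].astype(np.float32));o=ce+R@np.array([*b[0],0]);print('deck',b,o.round(4))
o0=ce+R@np.array([0,0,0])
l=(X-ce)@R; gr=g&(sat<25)&(mx>70)&(u>200)&(u<410)&(v>110)&(v<295)
h,e=np.histogram(l[gr][:,2],np.arange(0,.17,.004));print(dict(zip((e[:-1]*1000).astype(int).tolist(),h.tolist())))
for lo,hi in [(.130,.142),(.124,.142)]:
    m=gr&(l[...,2]>lo)&(l[...,2]<hi); t=l[m]; r=cv2.minAreaRect(t[:,:2].astype(np.float32)); print(len(t),r,'world',(ce+R@np.array([*r[0],.136])).round(4))
cv2.imwrite('pics/rim.png',(m*255).astype(np.uint8))
# fingers: angle by long edge direction
bx=cv2.boxPoints(r)
np.savez('pics/st.npz',R=R,ce=ce)
E
python3 st.py
```

```text
6629 6171 n [-0.408  -0.0125  0.9129] tilt 24.09 yaw -0.031
deck ((-0.0406918004155159, -0.061918504536151886), (0.22016163170337677, 0.22041521966457367), 89.95587921142578) [ 0.6526 -0.2845  0.0838]
{0: 732, 4: 430, 8: 266, 12: 80, 16: 2, 20: 1, 24: 0, 28: 0, 32: 0, 36: 0, 40: 0, 44: 9, 48: 5482, 52: 262, 56: 248, 60: 214, 64: 215, 68: 239, 72: 278, 76: 391, 80: 385, 84: 349, 88: 928, 92: 1134, 96: 529, 100: 335, 104: 348, 108: 369, 112: 401, 116: 439, 120: 442, 124: 1088, 128: 512, 132: 1622, 136: 1548, 140: 0, 144: 0, 148: 0, 152: 0, 156: 0, 160: 0, 164: 0}
3436 ((-0.03093787655234337, -0.06332319974899292), (0.13894011080265045, 0.1978745311498642), 75.0465316772461) world [ 0.6061 -0.2874  0.2119]
4770 ((-0.030937720090150833, -0.06332260370254517), (0.13894133269786835, 0.1978745311498642), 75.04652404785156) world [ 0.6061 -0.2874  0.2119]
```

Rim rectangle is 139 × 198 mm and deck tilt is 24.1°, so the fit is sound. I take a quick detour to measure the now flat packed tote precisely before picking.

step_arm(
  rows="-0.009 0.055 0 0 0 0 0.0854;-0.009 0.055 0 0 0 0 0.0854;-0.009 0.055 0 0 0 0 0.0854;-0.009 0.055 0 0 0 0 0.0854;-0.009 0.055 0 0 0 0 0.0854;-0.009 0.055 0 0 0 0 0.0854;-0.009 0.055 0 0 0 0 0.0854;-0.009 0.04 0 0 0 0 0.0854;0 0 0 0 0 0 0.0854;0 0 0 0 0 0 0.0854",
)

```text
clock: 11.6
ee_pos: [0.5716, 0.1741, 0.4157]
eef_rot: [[0.003, 0.001, 1.0], [-1.0, 0.003, 0.003], [-0.003, -1.0, 0.001]]
ft_force: [0.1, -1.0, 0.3]
opening: 0.0852
```

Run:
```python
from h import *
snap('wrist','w4'); s=observe(); print(s['clock'],s['ee_pos'].round(4),s['eef_rot'].round(3))
im,d,K,P=load('w4');X=cloud(d,K,P);mx=im.max(-1).astype(int);sat=mx-im.min(-1)
g=(d>0)&(cv2.morphologyEx(d,cv2.MORPH_GRADIENT,np.ones((3,3)))<.02)
m=g&(sat<30)&(X[...,0]>.42)&(X[...,0]<.74)&(X[...,1]>.12)&(X[...,1]<.36)
h,e=np.histogram(X[m][:,2],np.arange(.04,.12,.003));print(dict(zip((e[:-1]*1000).astype(int).tolist(),h.tolist())))
t=X[m&(X[...,2]>.084)&(X[...,2]<.096)]
A=np.c_[t[:,:2],np.ones(len(t))];print('plane',np.linalg.lstsq(A,t[:,2],rcond=None)[0].round(4),t[:,2].mean())
print(len(t),cv2.minAreaRect(t[:,:2].astype(np.float32)))
for a in (-1,1): pass
w=g&(mx<90)&(X[...,2]>.006)&(X[...,2]<.04)&(abs(X[...,0]-.58)<.08)&(X[...,1]<.14)&(X[...,1]>-.06)
print('wedge',w.sum(),cv2.minAreaRect(X[w][:,:2].astype(np.float32)))
cv2.imwrite('pics/w4c.png',im[0:260,180:480])
```

```text
11.65 [0.572  0.1732 0.4158] [[ 0.001  0.001  1.   ]
 [-1.     0.003  0.001]
 [-0.003 -1.     0.001]]
{40: 112, 43: 1512, 46: 372, 49: 840, 52: 2121, 55: 68, 58: 78, 61: 79, 64: 71, 67: 73, 70: 77, 73: 59, 76: 362, 79: 275, 82: 70, 85: 439, 88: 1397, 91: 2, 94: 0, 97: 0, 100: 0, 103: 0, 106: 0, 109: 0, 112: 0, 115: 0}
plane [0.0009 0.0011 0.0877] 0.08853017184650937
1868 ((0.5756856799125671, 0.2141859233379364), (0.1958833783864975, 0.13719633221626282), 4.255204677581787)
wedge 1193 ((0.5766997337341309, 0.038258932530879974), (0.03757528215646744, 0.10999065637588501), 4.6765031814575195)
```

View pics/w4c.png

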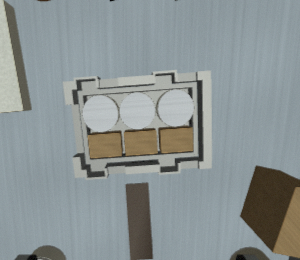

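The packed tote is flat (rim plane level at 89 mm), centred at (0.5757, 0.2142), long axis at 4.26°, low end at left. The wedge lies clear at y ≤ 0.10. Now the pick pose for the upper tote.

```bash
cat > plan.py <<'E'
from h import *
from scipy.spatial.transform import Rotation as Ro
z=np.load('pics/st.npz');R=z['R'];n=R[:,2]
C=np.array([.6061,-.2874,.2119]); a=np.radians(165.05)
xt=R@[np.cos(a),np.sin(a),0]; yt=np.cross(n,xt); RT=np.c_[xt,yt,n]; OU=C-.09*n; OL=C-.136*n
def show(p,Rt,lab=''):
    s=observe(); d=p-s['ee_pos']; rv=Ro.from_matrix(Rt@s['eef_rot'].T).as_rotvec()
    print(lab,'target',p.round(4),'shift',d.round(4),'rotvec',rv.round(4),np.linalg.norm(rv).round(3))
def tool(zax,down): 
    y=down/np.linalg.norm(down); zz=zax-y*(zax@y); zz/=np.linalg.norm(zz); return np.c_[np.cross(y,zz),y,zz]
RG=tool(-yt,-n)
E
python3 - <<'E'
from plan import *
print(xt.round(3),yt.round(3),OU.round(4))
for h,l in [(.18,'above'),(.06,'grip')]: show(OU+RT@[-.007,-.0605,h],RG,l)
print(OU+RT@[-.007,.0605,.06]); print(RG.round(3),n.round(4))
E
```

```text
[-0.89   0.231 -0.394] [-0.206 -0.973 -0.105] [ 0.6428 -0.2863  0.1297]
above target [ 0.5881 -0.2313  0.3032] shift [ 0.0161 -0.4045 -0.1126] rotvec [-0.2735 -0.3652  1.3179] 1.395
grip target [ 0.637  -0.2298  0.1936] shift [ 0.065  -0.403  -0.2221] rotvec [-0.2735 -0.3652  1.3179] 1.395
[ 0.61212226 -0.34750125  0.18090286]
[[ 0.89   0.408  0.206]
 [-0.231  0.013  0.973]
 [ 0.394 -0.913  0.105]] [-0.408  -0.0125  0.9129]
```

step_arm(
  rows="0.0016 -0.0405 -0.0113 -0.0274 -0.0365 0.1318 0.05;0.0016 -0.0405 -0.0113 -0.0274 -0.0365 0.1318 0.05;0.0016 -0.0405 -0.0113 -0.0274 -0.0365 0.1318 0.05;0.0016 -0.0405 -0.0113 -0.0274 -0.0365 0.1318 0.05;0.0016 -0.0405 -0.0113 -0.0274 -0.0365 0.1318 0.05;0.0016 -0.0405 -0.0113 -0.0274 -0.0365 0.1318 0.05;0.0016 -0.0405 -0.0113 -0.0274 -0.0365 0.1318 0.05;0.0016 -0.0405 -0.0113 -0.0274 -0.0365 0.1318 0.05;0.0016 -0.0405 -0.0113 -0.0274 -0.0365 0.1318 0.05;0.0016 -0.0405 -0.0113 -0.0274 -0.0365 0.1318 0.05",
)

```text
clock: 12.9
ee_pos: [0.5873, -0.2336, 0.3024]
eef_rot: [[0.89, 0.409, 0.203], [-0.227, 0.011, 0.974], [0.396, -0.913, 0.102]]
ft_force: [0.7, -0.3, -0.6]
opening: 0.0501
```

step_arm(
  rows="0 0 0 0 0 0 0.05;0 0 0 0 0 0 0.05",
)

```text
clock: 13.15
ee_pos: [0.5875, -0.232, 0.3025]
eef_rot: [[0.889, 0.407, 0.208], [-0.233, 0.011, 0.973], [0.393, -0.913, 0.104]]
ft_force: [0.6, 1.8, 1.3]
opening: 0.0501
```

Run:
```python
from plan import *
print(observe()['joint_pos'].round(2))
snap('wrist','w5')
show(OU+RT@[-.007,-.0605,.18],RG,'above');show(OU+RT@[-.007,-.0605,.06],RG,'grip')
# check wall from close: rim points in tote frame
im,d,K,P=load('w5');X=cloud(d,K,P);l=(X-OU)@RT
m=(d>0)&(abs(l[...,2]-.09)<.004)&(abs(l[...,0])<.12)&(abs(l[...,1])<.08)
for x in (-.03,-.02,-.01,0,.01,.02,.03):
    s=l[m&(abs(l[...,0]-x)<.004)]; 
    if len(s): a=s[s[:,1]<0];b=s[s[:,1]>0]; print(x,len(a),np.percentile(a[:,1],[2,98]).round(4) if len(a) else '',len(b),np.percentile(b[:,1],[2,98]).round(4) if len(b) else '',s[:,2].mean().round(4))
```

```text
[ 0.65  0.5  -0.41  1.85  0.12  0.43  1.57]
above target [ 0.5881 -0.2313  0.3032] shift [-0.0001 -0.0009  0.0003] rotvec [ 0.0009 -0.0005 -0.0005] 0.001
grip target [ 0.637  -0.2298  0.1936] shift [ 0.0488  0.0006 -0.1092] rotvec [ 0.0009 -0.0005 -0.0005] 0.001
-0.03 36 [-0.0689 -0.0666] 70 [0.0675 0.0707] 0.0896
-0.02 166 [-0.0688 -0.0546] 202 [0.0557 0.0702] 0.09
-0.01 144 [-0.065  -0.0547] 183 [0.0555 0.0668] 0.0901
0 165 [-0.065  -0.0541] 189 [0.0556 0.0666] 0.0901
0.01 176 [-0.065  -0.0541] 192 [0.0555 0.0667] 0.0901
0.02 173 [-0.0649 -0.0542] 203 [0.0557 0.0666] 0.0901
0.03 22 [-0.0646 -0.0542] 17 [0.0566 0.0662] 0.0889
```

View pics/w5.png

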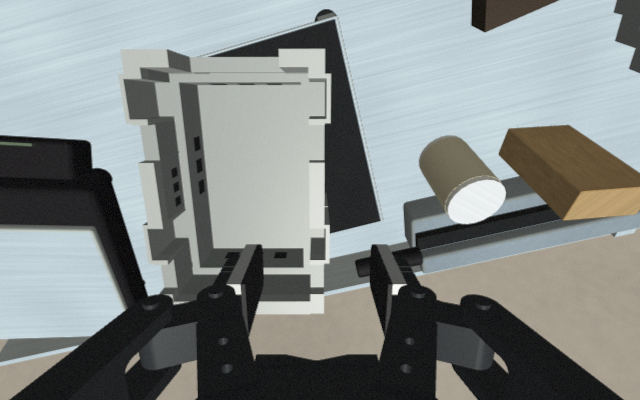

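Wrist view: the near side wall lies between the fingers as planned, and the rim is measured at y=−54…−65 in the tote frame. Descend along the deck normal and close.

step_arm(
  rows="0.0132 0 -0.0295 0 0 0 0.05;0.0132 0 -0.0295 0 0 0 0.05;0.0112 0 -0.025 0 0 0 0.05;0.0067 0 -0.015 0 0 0 0.05;0.0045 0 -0.0102 0 0 0 0.05;0 0 0 0 0 0 0.03;0 0 0 0 0 0 0.015;0 0 0 0 0 0 0.004;0 0 0 0 0 0 0.004;0 0 0 0 0 0 0.004",
  squeeze=70,
)

```text
clock: 14.45
ee_pos: [0.6371, -0.2311, 0.1943]
eef_rot: [[0.889, 0.408, 0.205], [-0.23, 0.011, 0.973], [0.395, -0.913, 0.104]]
ft_force: [-3.8, 0.6, 7.0]
opening: 0.0099
```

step_arm(
  rows="-0.0016 0 0.0037 0 0 0 0.004;-0.0033 -0.0001 0.0073 0 0 0 0.004;-0.0049 -0.0001 0.011 0 0 0 0.004;-0.0049 -0.0002 0.011 0 0 0 0.004;-0.0049 -0.0002 0.011 0 0 0 0.004;-0.0049 -0.0001 0.011 0 0 0 0.004;-0.0049 -0.0002 0.011 0 0 0 0.004;-0.0082 -0.0003 0.0183 0 0 0 0.004;-0.0082 -0.0003 0.0183 0 0 0 0.004;0 0 0 0 0 0 0.004",
)

```text
clock: 15.7
ee_pos: [0.5915, -0.233, 0.2982]
eef_rot: [[0.888, 0.41, 0.205], [-0.23, 0.01, 0.973], [0.397, -0.912, 0.103]]
ft_force: [1.0, 0.1, -2.0]
opening: 0.01
```

Run:
```python
from plan import *
snap('side','s3'); snap('wrist','w6'); s=observe(); print(s['ee_pos'],s['opening'],s['ft_force'])
im,d,K,P=load('side0');i2,d2,_,_=load('s3')
cv2.imwrite('pics/c3.png',np.hstack([cv2.resize(i2[130:290,300:460],(400,400),interpolation=cv2.INTER_CUBIC),cv2.resize(load('w6')[0],(400,250)).copy().__class__((400,400,3),np.uint8)*0+cv2.copyMakeBorder(cv2.resize(load('w6')[0],(400,250)),0,150,0,0,0)]))
```

```text
[ 0.59098912 -0.23239446  0.29596554] 0.010338071269410743 [-0.70434825 -0.24278361 -2.48935866]
```

View pics/c3.png

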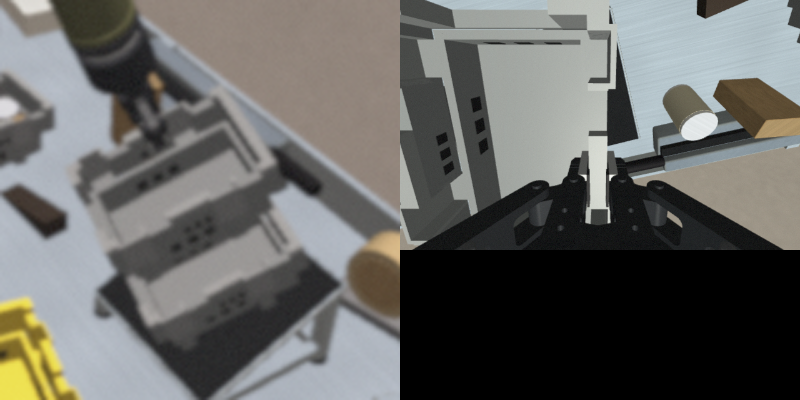

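The upper tote is lifted clear in the gripper and the lower stays on the deck. I measure the held tote relative to the tool.

```bash
cat > held.py <<'E'
from plan import *
def held(f,ee,Rt,show_=True):
    # nominal tote-in-tool: tote axes in tool: z=-ytool, y=-ztool, x = y x z ; TCP at tote (-.007,-.0597,.060)
    N=np.c_[np.cross(-Rt[:,2],-Rt[:,1]),-Rt[:,2],-Rt[:,1]]; O=ee-N@[-.007,-.0597,.060]
    im,d,K,P=load(f);X=cloud(d,K,P);l=(X-O)@N;mx=im.max(-1).astype(int);g=(d>0)&(mx>90)&(mx-im.min(-1)<40)&(cv2.morphologyEx(d,cv2.MORPH_GRADIENT,np.ones((3,3)))<.02)
    m=g&(abs(l[...,2]-.09)<.014)&(abs(l[...,0])<.125)&(abs(l[...,1])<.085);t=l[m]
    # rim top plane by RANSAC-ish
    rng=np.random.default_rng(1);b=0
    for _ in range(400):
        q=t[rng.choice(len(t),3,False)];nn=np.cross(q[1]-q[0],q[2]-q[0]);nn/=np.linalg.norm(nn)+1e-9
        if abs(nn[2])<.95: continue
        k=(abs((t-q[0])@nn)<.0015).sum()
        if k>b:b=k;bn,bq=nn,q[0]
    i=abs((t-bq)@bn)<.002;r=t[i];A=np.c_[r[:,:2],np.ones(len(r))];c=np.linalg.lstsq(A,r[:,2],rcond=None)[0]
    print('rim n',len(r),'plane z=',c.round(4),'x',np.percentile(r[:,0],[.5,99.5]).round(4),'y',np.percentile(r[:,1],[.5,99.5]).round(4))
    for x in (-.08,-.06,-.02,0,.02,.06,.08):
        s=r[abs(r[:,0]-x)<.004];a=s[s[:,1]<0];bb=s[s[:,1]>0]
        print(x,len(a),len(bb),np.percentile(a[:,1],[2,98]).round(4) if len(a)>5 else '',np.percentile(bb[:,1],[2,98]).round(4) if len(bb)>5 else '')
    for y in (-.04,-.02,0,.02,.04):
        s=r[abs(r[:,1]-y)<.004]
        if len(s)>5: print('y',y,np.percentile(s[:,0],[2,98]).round(4))
    return N,O
E
python3 - <<'E'
from held import *
s=observe(); held('w6',s['ee_pos'],s['eef_rot']); print(s['eef_rot'].round(4))
E
```

```text
rim n 9558 plane z= [-0.0002 -0.0019  0.0903] x [-0.0514  0.0954] y [-0.0686  0.0702]
-0.08 0 0  
-0.06 0 0  
-0.02 410 444 [-0.0661 -0.0545] [0.0559 0.0676]
0 468 276 [-0.0643 -0.0547] [0.0557 0.0627]
0.02 547 37 [-0.0644 -0.0545] [0.0553 0.0577]
0.06 220 0 [-0.0686 -0.0581] 
0.08 492 0 [-0.0686 -0.055 ] 
y -0.04 [0.0889 0.0954]
y 0.04 [0.089  0.0911]
[[ 0.8899  0.4074  0.2051]
 [-0.2297  0.0118  0.9732]
 [ 0.3941 -0.9132  0.1041]]
```

No sag: the tote sits as gripped, within 1 mm. I level it while rising, then swing the half turn towards the packed tote.

step_arm(
  rows="0 0 0.03 0 0 0 0.004;0 0 0.02 -0.0043 0.1401 0 0.004;0 0 0.02 -0.0043 0.1401 0 0.004;0 0 0.02 -0.0043 0.1401 0 0.004;-0.0012 0.0241 0 0 0 -0.177 0.004;-0.0012 0.0241 0 0 0 -0.177 0.004;-0.0012 0.0241 0 0 0 -0.177 0.004;-0.0012 0.0241 0 0 0 -0.177 0.004;-0.0012 0.0241 0 0 0 -0.177 0.004;-0.0012 0.0241 0 0 0 -0.177 0.004",
)

```text
clock: 17.05
ee_pos: [0.5843, -0.0865, 0.3849]
eef_rot: [[0.271, -0.001, 0.962], [-0.962, 0.001, 0.271], [-0.001, -1.0, -0.001]]
ft_force: [-0.7, 0.3, -1.8]
opening: 0.0098
```

step_arm(
  rows="-0.0012 0.0241 0 0 0 -0.177 0.004;-0.0012 0.0241 0 0 0 -0.177 0.004;-0.0012 0.0241 0 0 0 -0.177 0.004;-0.0012 0.0241 0 0 0 -0.177 0.004;-0.0012 0.0241 0 0 0 -0.177 0.004;-0.0012 0.0241 0 0 0 -0.177 0.004;-0.0012 0.0241 0 0 0 -0.177 0.004;-0.0012 0.0241 0 0 0 -0.177 0.004;-0.0012 0.0241 0 0 0 -0.177 0.004;0 0 0 0 0 0 0.004",
)

```text
clock: 18.3
ee_pos: [0.5728, 0.1327, 0.3845]
eef_rot: [[-0.965, -0.001, 0.261], [-0.261, 0.001, -0.965], [0.001, -1.0, -0.002]]
ft_force: [-0.5, 0.2, -2.9]
opening: 0.0101
```

```bash
cat > place.py <<'E'
from plan import *
def place(O,yaw,tip,sgn,h):
    # tip: TCP in tote frame; sgn: tool z = sgn*yt
    c,s=np.cos(yaw),np.sin(yaw);xt=np.array([c,s,0]);yt=np.array([-s,c,0]);N=np.c_[xt,yt,[0,0,1]]
    show(np.array(O)+N@tip+[0,0,h],tool(sgn*yt,np.array([0,0,-1.])),f'place+{h}')
E
python3 - <<'E'
from place import *
s=observe();print(s['clock'],s['joint_pos'].round(2),s['opening'],s['ft_force'].round(1))
place([.5757,.2142,.08],.0743,np.array([-.0079,-.0604,.06]),-1,.04)
E
```

```text
18.3 [-0.5   0.51  0.35  1.47 -0.18  1.2  -1.44] 0.010079653644789669 [-0.5  0.2 -2.9]
place+0.04 target [0.5723 0.1534 0.18  ] shift [-0.0005  0.0206 -0.2045] rotvec [-0.0014 -0.0009 -0.1896] 0.19
```

step_arm(
  rows="0 0.01 -0.02 0 0 -0.095 0.004;-0.0005 0.0106 -0.04 0 0 -0.095 0.004;0 0 -0.045 0 0 0 0.004;0 0 -0.045 0 0 0 0.004;0 0 -0.03 0 0 0 0.004;0 0 -0.015 0 0 0 0.004;0 0 0 0 0 0 0.004;0 0 0 0 0 0 0.004",
)

```text
clock: 19.3
ee_pos: [0.5738, 0.1497, 0.1921]
eef_rot: [[-0.998, 0.003, 0.068], [-0.068, 0.001, -0.998], [-0.003, -1.0, -0.001]]
ft_force: [0.1, -1.4, -2.7]
opening: 0.01
```

Run:
```python
from place import *
from held import held
place([.5757,.2142,.08],.0743,np.array([-.0079,-.0604,.06]),-1,.03)
s=observe();snap('wrist','w7');held('w7',s['ee_pos'],s['eef_rot']);print(s['ft_force'].round(1))
```

```text
place+0.03 target [0.5723 0.1534 0.17  ] shift [-0.0015  0.0037 -0.0221] rotvec [-0.0012  0.0033  0.0064] 0.007
rim n 9658 plane z= [ 0.0006 -0.002   0.0889] x [-0.0537  0.0932] y [-0.0685  0.0702]
-0.08 0 0  
-0.06 0 1  
-0.02 438 458 [-0.0642 -0.0546] [0.0562 0.067 ]
0 482 259 [-0.0643 -0.0547] [0.0556 0.0619]
0.02 552 19 [-0.0644 -0.0546] [0.0551 0.0573]
0.06 218 0 [-0.0686 -0.066 ] 
0.08 733 0 [-0.0682 -0.0545] 
y -0.04 [0.0867 0.0932]
y 0.04 [0.0866 0.089 ]
[ 0.1 -1.4 -2.7]
```

step_arm(
  rows="0 0.0018 -0.01 0 0.0015 0.003 0.004;0 0.0018 -0.01 0 0.0015 0.003 0.004;0 0 -0.01 0 0 0 0.004;0 0 -0.005 0 0 0 0.004;0 0 0 0 0 0 0.004;0 0 0 0 0 0 0.004",
)

```text
clock: 20.1
ee_pos: [0.5729, 0.1533, 0.156]
eef_rot: [[-0.997, -0.002, 0.073], [-0.073, 0.001, -0.997], [0.002, -1.0, -0.001]]
ft_force: [0.5, 0.5, -3.5]
opening: 0.0099
```

Run:
```python
from place import *
place([.5757,.2142,.08],.0743,np.array([-.0062,-.0604,.061]),-1,0)
snap('side','s4');snap('wrist','w8');im=load('s4')[0]
print(observe()['ft_force'].round(1))
cv2.imwrite('pics/c4.png',np.hstack([cv2.resize(im[120:240,220:370],(500,400),interpolation=cv2.INTER_CUBIC),cv2.resize(load('w8')[0][:,100:400],(300,400))]))
```

```text
place+0 target [0.574  0.1535 0.141 ] shift [ 0.0011  0.0002 -0.015 ] rotvec [-0.0007 -0.0019  0.0009] 0.002
[ 0.5 -0.7 -2.4]
```

View pics/c4.png

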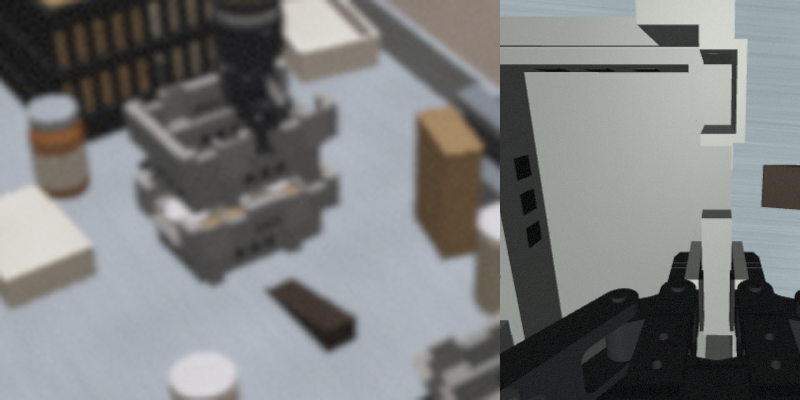

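The side crop shows the upper tote hovering squarely over the packed one, with its full end towards the robot and opposite to the tote below. Lower it gently.

step_arm(
  rows="0.0006 0 -0.003 0 0 0 0.004;0 0 -0.003 0 0 0 0.004;0 0 -0.003 0 0 0 0.004;0 0 -0.002 0 0 0 0.004;0 0 0 0 0 0 0.004",
)

```text
clock: 20.82
ee_pos: [0.5731, 0.1534, 0.1446]
eef_rot: [[-0.997, -0.003, 0.074], [-0.074, 0.001, -0.997], [0.003, -1.0, -0.001]]
ft_force: [0.1, -0.4, -3.1]
opening: 0.0102
```

step_arm(
  rows="0 0 -0.002 0 0 0 0.004;0 0 -0.001 0 0 0 0.004;0 0 0 0 0 0 0.004",
)

```text
clock: 21.2
ee_pos: [0.5732, 0.1534, 0.1417]
eef_rot: [[-0.997, -0.003, 0.074], [-0.074, 0.001, -0.997], [0.003, -1.0, -0.001]]
ft_force: [-0.5, 0.0, -2.5]
opening: 0.0098
```

Feet are well below the 90 mm rim and there has been no contact yet. Continue.

step_arm(
  rows="0 0 -0.001 0 0 0 0.004;0 0 -0.001 0 0 0 0.004;0 0 0 0 0 0 0.004",
)

```text
clock: 21.58
ee_pos: [0.5733, 0.1534, 0.1399]
eef_rot: [[-0.997, -0.002, 0.074], [-0.074, 0.001, -0.997], [0.002, -1.0, -0.001]]
ft_force: [0.4, -0.3, -1.0]
opening: 0.01
```

step_arm(
  rows="0 0 -0.001 0 0 0 0.004;0 0 0 0 0 0 0.004",
)

```text
clock: 21.82
ee_pos: [0.5733, 0.1534, 0.1396]
eef_rot: [[-0.997, -0.002, 0.074], [-0.074, 0.001, -0.997], [0.002, -1.0, -0.001]]
ft_force: [-2.4, -0.5, 4.9]
opening: 0.0097
```

Contact at 5 N with the tote seated. Release and rise.

step_arm(
  rows="0 0 0 0 0 0 0.02;0 0 0 0 0 0 0.035;0 0 0 0 0 0 0.05;0 0 0.03 0 0 0 0.05;0 0 0.05 0 0 0 0.05;0 -0.03 0.06 0 0 0 0.05;0 -0.03 0.06 0 0 0 0.05;0 -0.03 0.05 0 0 0 0.05;0 0 0 0 0 0 0.05;0 0 0 0 0 0 0.05",
)

```text
clock: 23.08
ee_pos: [0.5727, 0.0682, 0.3799]
eef_rot: [[-0.997, -0.004, 0.074], [-0.074, 0.002, -0.997], [0.004, -1.0, -0.002]]
ft_force: [0.2, -0.1, 0.2]
opening: 0.0502
```

```bash
cat > rim.py <<'E'
from plan import *
def rim(f,z,c,zt=.005):
    im,d,K,P=load(f);X=cloud(d,K,P);mx=im.max(-1).astype(int);g=(d>0)&(mx-im.min(-1)<40)&(cv2.morphologyEx(d,cv2.MORPH_GRADIENT,np.ones((3,3)))<.02)
    t=X[g&(abs(X[...,2]-z)<zt)&(abs(X[...,0]-c[0])<.13)&(abs(X[...,1]-c[1])<.1)]
    A=np.c_[t[:,:2]-c,np.ones(len(t))];print(f,len(t),'plane',np.linalg.lstsq(A,t[:,2],rcond=None)[0].round(4),cv2.minAreaRect(t[:,:2].astype(np.float32)))
E
python3 - <<'E'
from rim import *
snap('wrist','w9');s=observe();print(s['clock'],s['ee_pos'].round(4),s['joint_pos'].round(2))
rim('w9',.17,np.array([.5757,.2142]));
RG2=tool(yt,-n)
for sg in (-1,1): show(OL+RT@[-.007,sg*.0605,.19],RG2,'above %d'%sg)
E
```

```text
23.125 [0.5724 0.0687 0.3791] [-0.43  0.5   0.4   1.51 -0.2   1.18 -1.49]
w9 3514 plane [-0.     -0.0013  0.1685] ((0.5743467211723328, 0.21374323964118958), (0.1973327100276947, 0.14011810719966888), 4.200727939605713)
above -1 target [ 0.6027 -0.2308  0.2703] shift [ 0.0303 -0.2996 -0.1088] rotvec [ 0.0748 -0.4201 -0.3013] 0.522
above 1 target [ 0.5779 -0.3486  0.2576] shift [ 0.0055 -0.4173 -0.1216] rotvec [ 0.0748 -0.4201 -0.3013] 0.522
```

The upper tote is stacked level (rim at 168.5 mm), with its centre and yaw matching the packed tote within 2 mm and 0.1°. On to the lower tote.

step_arm(
  rows="0.0038 -0.0375 0 0.0094 -0.0525 -0.0377 0.05;0.0038 -0.0375 0 0.0094 -0.0525 -0.0377 0.05;0.0038 -0.0375 0 0.0094 -0.0525 -0.0377 0.05;0.0038 -0.0375 0 0.0094 -0.0525 -0.0377 0.05;0.0038 -0.0375 -0.025 0.0094 -0.0525 -0.0377 0.05;0.0038 -0.0375 -0.03 0.0094 -0.0525 -0.0377 0.05;0.0038 -0.0375 -0.03 0.0094 -0.0525 -0.0377 0.05;0.0037 -0.037 -0.024 0.0094 -0.0525 -0.0377 0.05;0 0 0 0 0 0 0.05;0 0 0 0 0 0 0.05",
)

```text
clock: 24.38
ee_pos: [0.6036, -0.2302, 0.2705]
eef_rot: [[-0.889, 0.408, -0.206], [0.232, 0.014, -0.973], [-0.394, -0.913, -0.107]]
ft_force: [0.3, 0.3, 0.7]
opening: 0.0503
```

Run:
```python
from plan import *
snap('wrist','w10');print(observe()['joint_pos'].round(2))
RG2=tool(yt,-n)
show(OL+RT@[-.007,-.0605,.19],RG2,'above');show(OL+RT@[-.007,-.0605,.06],RG2,'grip')
im,d,K,P=load('w10');X=cloud(d,K,P);l=(X-OL)@RT;mx=im.max(-1).astype(int)
g=(d>0)&(mx>85)&(mx-im.min(-1)<40)&(cv2.morphologyEx(d,cv2.MORPH_GRADIENT,np.ones((3,3)))<.02)
m=g&(abs(l[...,2]-.09)<.005)&(abs(l[...,0])<.12)&(abs(l[...,1])<.085);t=l[m]
A=np.c_[t[:,:2],np.ones(len(t))];print(len(t),np.linalg.lstsq(A,t[:,2],rcond=None)[0].round(4),cv2.minAreaRect(t[:,:2].astype(np.float32)))
for x in (-.09,-.07,-.02,-.01,0,.01,.02,.08):
    s=t[abs(t[:,0]-x)<.004];a=s[s[:,1]<0];b=s[s[:,1]>0];print(x,len(a),len(b),np.percentile(a[:,1],[2,98]).round(4) if len(a)>5 else '',np.percentile(b[:,1],[2,98]).round(4) if len(b)>5 else '')
for y in (-.05,-.04,0,.04,.05):
    s=t[abs(t[:,1]-y)<.004];a=s[s[:,0]<0];b=s[s[:,0]>0];print('y',y,np.percentile(a[:,0],[2,98]).round(4) if len(a)>5 else '',np.percentile(b[:,0],[2,98]).round(4) if len(b)>5 else '')
```

```text
[ 0.29  0.54  0.14  1.87 -0.64  0.42 -0.86]
above target [ 0.6027 -0.2308  0.2703] shift [-0.0015 -0.0012 -0.0009] rotvec [-0.001   0.0017 -0.0012] 0.002
grip target [ 0.6558 -0.2292  0.1517] shift [ 0.0515  0.0004 -0.1196] rotvec [-0.001   0.0017 -0.0012] 0.002
6266 [-0.0035 -0.0002  0.0901] ((0.0009788349270820618, 0.0020475611090660095), (0.1388370394706726, 0.19647184014320374), 89.9818115234375)
-0.09 1089 1095 [-0.0626 -0.0015] [0.0016 0.0654]
-0.07 0 0  
-0.02 160 168 [-0.0666 -0.0546] [0.0563 0.0696]
-0.01 123 139 [-0.0637 -0.0545] [0.0563 0.0664]
0 131 146 [-0.0637 -0.0545] [0.0565 0.0663]
0.01 108 136 [-0.063  -0.0544] [0.0563 0.0665]
0.02 118 126 [-0.063  -0.0544] [0.0564 0.0664]
0.08 92 19 [-0.0674 -0.0539] [0.0562 0.0598]
y -0.05 [-0.0971 -0.0868] [0.0828 0.0986]
y -0.04 [-0.0971 -0.0868] [0.0889 0.0987]
y 0 [-0.0971 -0.0867] 
y 0.04 [-0.097  -0.0866] 
y 0.05 [-0.097  -0.0866]
```

Lower tote undisturbed (2 mm offset, applied). Descend and grip.

step_arm(
  rows="0.0128 -0.001 -0.03 0 0 0 0.05;0.0128 0 -0.03 0 0 0 0.05;0.0115 0 -0.027 0 0 0 0.05;0.0085 0 -0.02 0 0 0 0.05;0.0056 0 -0.013 0 0 0 0.05;0 0 0 0 0 0 0.03;0 0 0 0 0 0 0.015;0 0 0 0 0 0 0.004;0 0 0 0 0 0 0.004;0 0 0 0 0 0 0.004",
  squeeze=70,
)

```text
clock: 25.68
ee_pos: [0.655, -0.2326, 0.1528]
eef_rot: [[-0.888, 0.412, -0.207], [0.232, 0.012, -0.973], [-0.398, -0.911, -0.106]]
ft_force: [-3.1, 2.5, 6.6]
opening: 0.0099
```

step_arm(
  rows="-0.0016 0 0.0037 0 0 0 0.004;-0.0033 -0.0001 0.0073 0 0 0 0.004;-0.0049 -0.0001 0.011 0 0 0 0.004;-0.0082 -0.0002 0.0183 0 0 0 0.004;-0.0082 -0.0002 0.0183 0 0 0 0.004;-0.0082 -0.0001 0.0183 0 0 0 0.004;-0.0082 -0.0002 0.0183 0 0 0 0.004;0 0 0 0 0 0 0.004",
)

```text
clock: 26.68
ee_pos: [0.6124, -0.2346, 0.2491]
eef_rot: [[-0.887, 0.413, -0.208], [0.232, 0.009, -0.973], [-0.4, -0.911, -0.104]]
ft_force: [0.7, -0.6, -0.6]
opening: 0.0099
```

```bash
cat > held2.py <<'E'
from plan import *
def held2(f):
    s=observe();ee,Rt=s['ee_pos'],s['eef_rot'];snap('wrist',f)
    y=Rt[:,2];z=-Rt[:,1];N=np.c_[np.cross(y,z),y,z];O=ee-N@[-.008,-.0605,.060]
    im,d,K,P=load(f);X=cloud(d,K,P);l=(X-O)@N;mx=im.max(-1).astype(int)
    g=(d>0)&(mx>85)&(mx-im.min(-1)<40)&(cv2.morphologyEx(d,cv2.MORPH_GRADIENT,np.ones((3,3)))<.02)
    t=l[g&(abs(l[...,2]-.09)<.006)&(abs(l[...,0])<.12)&(abs(l[...,1])<.085)]
    A=np.c_[t[:,:2],np.ones(len(t))];print(len(t),np.linalg.lstsq(A,t[:,2],rcond=None)[0].round(4))
    for x in (-.02,-.01,0,.02,.08):
        q=t[abs(t[:,0]-x)<.004];a=q[q[:,1]<0];b=q[q[:,1]>0];print(x,len(a),len(b),np.percentile(a[:,1],[2,98]).round(4) if len(a)>5 else '',np.percentile(b[:,1],[2,98]).round(4) if len(b)>5 else '')
    for y in (-.04,0,.04):
        q=t[abs(t[:,1]-y)<.004];a=q[q[:,0]<0];b=q[q[:,0]>0];print('y',y,np.percentile(a[:,0],[2,98]).round(4) if len(a)>5 else '',np.percentile(b[:,0],[2,98]).round(4) if len(b)>5 else '')
    print(s['clock'],ee.round(4),s['ft_force'].round(1),s['opening'],s['joint_pos'].round(2))
E
python3 - <<'E'
from held2 import *
held2('w11')
E
```

```text
20843 [ 0.0033 -0.0019  0.0888]
-0.02 1142 454 [-0.0711 -0.0493] [0.0548 0.0631]
-0.01 449 426 [-0.0651 -0.0554] [0.0548 0.0653]
0 430 453 [-0.0651 -0.0556] [0.055 0.066]
0.02 348 398 [-0.0649 -0.0555] [0.0552 0.0658]
0.08 0 0  
y -0.04 [-0.0977 -0.0863] 
y 0 [-0.0977 -0.0863] 
y 0.04 [-0.0976 -0.0862] 
26.675 [ 0.6124 -0.2346  0.2491] [ 0.7 -0.6 -0.6] 0.009856307725807026 [ 0.31  0.58  0.11  1.87 -0.67  0.37 -0.82]
```

step_arm(
  rows="0 0 0.03 0 0 0 0.004;0 0 0.025 -0.0043 0.1401 0 0.004;0 0 0.025 -0.0043 0.1401 0 0.004;0 0 0.025 -0.0043 0.1401 0 0.004;-0.003 0.035 0 0 0 0.03 0.004;-0.003 0.045 0 0 0 0.03 0.004;-0.003 0.045 0 0 0 0.03 0.004;-0.003 0.045 0 0 0 0.03 0.004;-0.003 0.045 0 0 0 0.03 0.004;-0.003 0.045 0 0 0 0.03 0.004",
)

```text
clock: 27.98
ee_pos: [0.5941, 0.0283, 0.3506]
eef_rot: [[-0.999, 0.002, -0.05], [0.05, 0.0, -0.999], [-0.002, -1.0, -0.0]]
ft_force: [1.0, 1.0, -2.5]
opening: 0.0097
```

step_arm(
  rows="-0.003 0.045 0 0 0 0.03 0.004;-0.003 0.045 0 0 0 0.03 0.004;-0.003 0.045 0 0 0 0.03 0.004;-0.003 0.045 0 0 0 0.03 0.004;-0.003 0.045 0 0 0 0.03 0.004;0 0.02 0 0 0 0 0.004;0 0 0 0 0 0 0.004;0 0 0 0 0 0 0.004",
)

```text
clock: 28.98
ee_pos: [0.5798, 0.2683, 0.3515]
eef_rot: [[-0.996, 0.004, 0.095], [-0.095, -0.002, -0.996], [-0.003, -1.0, 0.002]]
ft_force: [-0.0, -0.7, -2.6]
opening: 0.0102
```

Run:
```python
from held2 import *
from place import place
held2('w12'); place([.5745,.2138,.16],np.pi+.0737,np.array([-.0095,-.0605,.061]),1,.03)
```

```text
20512 [ 0.004  -0.0037  0.0882]
-0.02 996 360 [-0.0716 -0.05  ] [0.0545 0.0622]
-0.01 487 481 [-0.0657 -0.0559] [0.0546 0.065 ]
0 451 444 [-0.0657 -0.0557] [0.0544 0.0654]
0.02 353 430 [-0.0654 -0.056 ] [0.0547 0.0653]
0.08 0 0  
y -0.04 [-0.0985 -0.0869] 
y 0 [-0.0981 -0.0869] 
y 0.04 [-0.0981 -0.0868] 
28.975 [0.5798 0.2683 0.3515] [-0.  -0.7 -2.6] 0.010230469131225772 [-0.74  0.63  0.45  1.37 -0.28  1.2  -1.74]
place+0.03 target [0.5795 0.2748 0.251 ] shift [-0.0004  0.0066 -0.1008] rotvec [ 0.0017  0.0039 -0.0205] 0.021
```

step_arm(
  rows="-0.0005 0.0035 -0.035 0.0008 0.002 -0.01 0.004;-0.0005 0.003 -0.035 0.0008 0.002 -0.01 0.004;0 0 -0.025 0 0 0 0.004;0 0 -0.015 0 0 0 0.004;0 0 -0.005 0 0 0 0.004;0 0 0 0 0 0 0.004;0 0 0 0 0 0 0.004",
)

```text
clock: 29.9
ee_pos: [0.579, 0.2777, 0.2378]
eef_rot: [[-0.997, 0.002, 0.078], [-0.078, 0.003, -0.997], [-0.002, -1.0, -0.002]]
ft_force: [-0.4, 0.1, -2.1]
opening: 0.0096
```

Run:
```python
from place import *
place([.5745,.2138,.16],np.pi+.0737,np.array([-.0088,-.0605,.061]),1,0)
snap('side','s5');im=load('s5')[0]
cv2.imwrite('pics/c5.png',cv2.resize(im[90:240,220:370],(600,600),interpolation=cv2.INTER_CUBIC))
```

```text
place+0 target [0.5788 0.2748 0.221 ] shift [-0.0002 -0.0029 -0.0168] rotvec [-0.0026  0.0015 -0.0042] 0.005
```

View pics/c5.png

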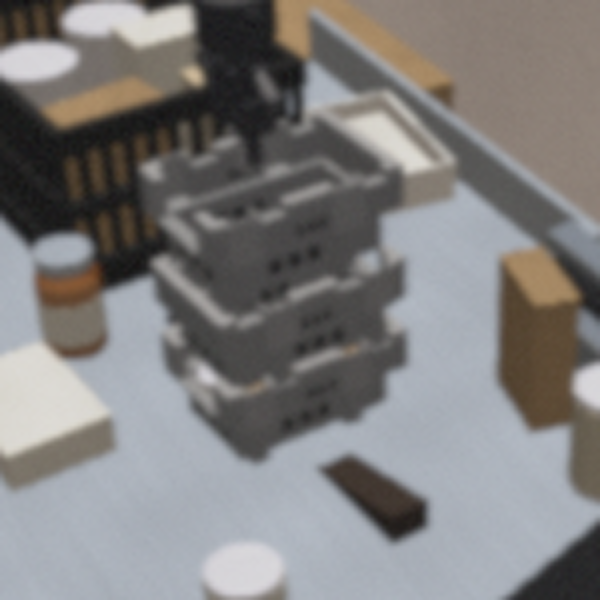

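The third tote hovers over the stack with its low end towards the robot, opposite to the one below. I correct y by −3 mm and lower it.

step_arm(
  rows="0 -0.0029 -0.002 -0.0026 0.0015 -0.004 0.004;0 0 -0.003 0 0 0 0.004;0 0 -0.003 0 0 0 0.004;0 0 -0.002 0 0 0 0.004;0 0 0 0 0 0 0.004",
)

```text
clock: 30.58
ee_pos: [0.578, 0.2747, 0.2264]
eef_rot: [[-0.997, -0.002, 0.074], [-0.074, -0.001, -0.997], [0.003, -1.0, 0.001]]
ft_force: [0.3, -0.9, -1.6]
opening: 0.0099
```

step_arm(
  rows="0 0 -0.002 0 0 0 0.004;0 0 -0.002 0 0 0 0.004;0 0 0 0 0 0 0.004",
)

```text
clock: 30.95
ee_pos: [0.578, 0.2747, 0.2224]
eef_rot: [[-0.997, -0.002, 0.074], [-0.074, -0.001, -0.997], [0.002, -1.0, 0.001]]
ft_force: [0.4, 0.7, -2.3]
opening: 0.0098
```

step_arm(
  rows="0 0 -0.001 0 0 0 0.004;0 0 0 0 0 0 0.004",
)

```text
clock: 31.2
ee_pos: [0.5782, 0.2747, 0.2216]
eef_rot: [[-0.997, -0.002, 0.074], [-0.074, -0.001, -0.997], [0.002, -1.0, 0.001]]
ft_force: [0.6, 1.1, -2.2]
opening: 0.0099
```

step_arm(
  rows="0 0 -0.001 0 0 0 0.004;0 0 0 0 0 0 0.004",
)

```text
clock: 31.45
ee_pos: [0.5783, 0.2748, 0.2207]
eef_rot: [[-0.997, -0.002, 0.074], [-0.074, -0.001, -0.997], [0.002, -1.0, 0.001]]
ft_force: [0.7, 0.9, -1.7]
opening: 0.0096
```

step_arm(
  rows="0 0 -0.001 0 0 0 0.004;0 0 0 0 0 0 0.004",
)

```text
clock: 31.7
ee_pos: [0.5783, 0.2748, 0.2206]
eef_rot: [[-0.997, -0.001, 0.074], [-0.074, -0.0, -0.997], [0.001, -1.0, 0.0]]
ft_force: [-2.0, 0.5, 5.6]
opening: 0.0099
```

step_arm(
  rows="0 0 -0.0005 0 0 0 0.004;0 0 0 0 0 0 0.004",
)

```text
clock: 31.95
ee_pos: [0.5783, 0.2749, 0.2206]
eef_rot: [[-0.997, -0.001, 0.074], [-0.074, 0.0, -0.997], [0.001, -1.0, -0.0]]
ft_force: [-3.5, -0.6, 8.2]
opening: 0.01
```

Seated. Release, rise and check from above.

step_arm(
  rows="0 0 0.0005 0 0 0 0.02;0 0 0 0 0 0 0.035;0 0 0 0 0 0 0.05;0 0 0.03 0 0 0 0.05;0 0 0.05 0 0 0 0.05;0 -0.04 0.06 0 0 0 0.05;0 -0.05 0.05 0 0 0 0.05;0 -0.05 0 0 0 0 0.05;0 0 0 0 0 0 0.05;0 0 0 0 0 0 0.05",
)

```text
clock: 33.2
ee_pos: [0.578, 0.1466, 0.3955]
eef_rot: [[-0.997, -0.003, 0.074], [-0.074, 0.0, -0.997], [0.003, -1.0, -0.0]]
ft_force: [-1.5, 0.3, -0.2]
opening: 0.0501
```

Run:
```python
from rim import *
snap('wrist','w13');s=observe();print(s['clock'],s['ee_pos'].round(3),s['ft_force'].round(1))
rim('w13',.25,np.array([.5757,.2142]))
snap('scene','s6');snap('side','s7')
# bystanders: change between first and final pictures
for a,b in (('scene0','s6'),('side0','s7')):
    A,B=load(a)[0],load(b)[0];m=(cv2.absdiff(A,B).max(-1)>45).astype(np.uint8);m=cv2.morphologyEx(m,cv2.MORPH_OPEN,np.ones((3,3)))
    n,_,st,c=cv2.connectedComponentsWithStats(m);print(a,[(st[i].tolist()) for i in range(1,n) if st[i,4]>15])
im=load('s6')[0];i2=load('s7')[0]
cv2.imwrite('pics/c6.png',np.hstack([cv2.resize(im[90:290,230:450],(440,400)),cv2.resize(i2[100:300,200:380],(360,400))]))
```

```text
33.25 [0.578 0.147 0.395] [ 0.3  1.  -0.5]
w13 5097 plane [ 0.0026 -0.0014  0.2486] ((0.5738880038261414, 0.21419382095336914), (0.19721315801143646, 0.13804370164871216), 4.319942951202393)
scene0 [[250, 0, 9, 10, 65], [380, 0, 34, 27, 588], [358, 3, 20, 53, 648], [269, 4, 16, 26, 158], [384, 50, 6, 4, 22], [377, 58, 22, 13, 181], [370, 67, 28, 42, 667], [370, 119, 35, 32, 362], [354, 132, 24, 19, 229], [402, 135, 20, 13, 130], [357, 142, 47, 41, 508], [384, 150, 30, 13, 216], [352, 173, 6, 6, 29], [357, 186, 10, 4, 31], [360, 192, 15, 12, 130], [380, 198, 14, 6, 51], [339, 201, 27, 22, 316], [264, 207, 56, 49, 1061], [258, 220, 12, 13, 104], [314, 226, 17, 12, 141], [290, 235, 45, 45, 1146]]
side0 [[83, 0, 47, 43, 1380], [250, 0, 59, 102, 2478], [125, 13, 5, 6, 27], [141, 27, 30, 8, 137], [144, 37, 25, 45, 848], [92, 44, 36, 87, 1591], [134, 89, 13, 8, 89], [139, 124, 21, 11, 140], [256, 124, 40, 18, 187], [258, 124, 63, 42, 1113], [133, 135, 26, 42, 639], [96, 137, 9, 7, 51], [98, 150, 4, 16, 63], [265, 153, 13, 10, 81], [259, 159, 8, 8, 46], [269, 167, 38, 22, 289], [315, 176, 7, 7, 39], [150, 181, 12, 41, 211], [84, 186, 6, 21, 82], [129, 186, 10, 13, 75], [302, 187, 14, 8, 58], [394, 189, 10, 9, 45], [394, 195, 5, 6, 23], [293, 196, 34, 29, 423], [278, 198, 13, 7, 54], [382, 200, 6, 6, 28], [403, 202, 6, 6, 28], [380, 206, 11, 7, 38], [342, 211, 29, 23, 439], [349, 210, 64, 43, 1159], [104, 216, 9, 8, 51], [119, 217, 19, 9, 127], [414, 220, 7, 8, 41], [99, 225, 11, 13, 87], [406, 231, 11, 7, 46], [373, 248, 11, 7, 45]]
```

View pics/c6.png

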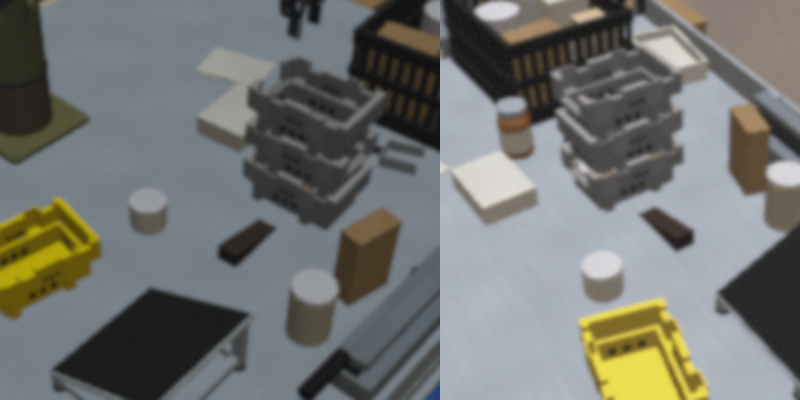

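The stack of three is level and turned alternately, the wedge lies clear, the stand is empty, and the bystanders look unmoved.

```bash
python3 -c "
from workcell import *
print(finish_job())"
```

```text
the job is handed in; nothing more can be done
None
```

The job is done and handed in at about 33 s of the 72 s allowed. No verdict was reported.

- **Wedge:** I pulled it out about 124 mm in tugs of 3–4 mm per step, up to 7 mm once it was free. Pull readings at the stops were under 4 N. The packed tote came down flat with its rim level at 88.5 mm, and the wedge lies on the table about 40 mm clear of it.
- **Upper tote:** It was lifted off the nest, turned half round and set on the packed tote, with contact felt at about 5 N. Its rim then measured 168.5 mm, level, within 2 mm and 0.1° of the tote below.
- **Lower tote:** It was set on top, turned opposite to the upper one, with contact at 6–8 N. Its rim measured 248.6 mm (250 expected), tilted by at most 0.003 rad, and centred within 1 mm of the tote below.

In the last pictures the bystanders look where they were, with the stand empty and the arm clear. The before-and-after image comparison showed changes only around the arm, stack, wedge and stand.

The one disagreement was rim heights reading 1–1.5 mm low throughout, which is within the 2 mm calibration tolerance.

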